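# Fit up T-joint coupons on the welding turntable and index it

## Robot

A 6-joint arm with a two-finger parallel gripper is mounted at the origin on the work surface. World frame = base frame: x ahead of the robot, y to its left, z up, the work surface at z = 0. Lengths are in m, angles in degrees, forces in N, time in s.
With the tool pointing down it reaches from about 0.375 to 0.9 m from the base axis. Payload 3.1 kg.
Tool frame: the origin (TCP) lies at the very end of the fingers, on their centre line; the grasp point (between the pads) lies behind it (bot.grip_depth is the z of the grasp point in the tool frame, in m); z points along the fingers, y is the direction in which the jaws open and shut (so a half turn about z gives the same grasp; the last joint's range is limited). The gripper opens to 87 mm and grips with 3 to 60 N. Pads are 19 mm wide; open, the fingers measure 117 mm over their backs; the gripper's body (75 mm by 190 mm) begins 51 mm behind the grasp point.
Start: joints at [-87.233, 30.224, 82.088, -0, 67.689, -10.227], TCP at [0.141, -0.609, 0.19] pointing down, gripper open.
Joint ranges: [-176.69, 176.69], [-43.24, 126.21], [12.49, 139.97], [-82, 262], [0, 151.66], [-163.58, 163.58]. Speed limits (degrees/s): [159.86, 159.86, 180, 180, 180, 180].

## Interface

Orientations are given as a 3x3 rotation matrix whose columns are the frame's x, y, z axes.
In Python, from rig import bot, vision gives the robot as it stands. The module is installed in compiled form; this text tells all that it offers.
- The arm moves only by the shell command python3 -m jog 'ROWS'. ROWS is JSON, a list of rows, each a list of 3 entries, a list of its own where there are three numbers: the shift along the tool's x, y, z in mm, then the turn, a rotation vector about the tool's x, y, z in degrees, then the closure, from 0 (fully open) to 1 (shut). In form: [[[dx, dy, dz], [wx, wy, wz], fingers], ...]. A call has 1 to 12 rows; each row is the pose to reach, as a shift and turn from the pose commanded when the call began, along the tool's axes at that moment; what a row does not reach only later rows make up. A row lasts 1/12 s, in which the tool goes at most 41.7 mm and 7.16 degrees, less where a joint would pass 70% of its speed; a pose out of reach is approached as far as the arm can. A call with a gripper value outside its range is refused whole. The fingers move at their own pace and stop on an object; the grip force is fixed at half the most. Time passes only in rows, so rows that repeat a pose let the fingers close. It gives the time, the measured TCP pose, the force and the opening at its end, in the units of the state.
- bot.read_state(): the state, without advancing time (a new reading comes with each control period).
- vision.capture(name): name is "scene" or "side" or "wrist"; returns the picture (480x640x3 uint8, red, green, blue); there is no depth.
- vision.camera_info(name): a dict with "intrinsics" (3x3 intrinsics, pixels), "camera_from_world" (4x4, takes a point from world to camera coordinates); the wrist camera has in their place "mount" (4x4, takes a point from camera to tool coordinates, whose origin is the TCP and whose axes are the flange's). Camera axes: x right, y up, looking along -z (the intrinsics and any distortion apply to the point x, -y, -z); pixel columns grow to the right and rows downward; lengths in m; the calibration is good to about 2 mm. A picture is of the moment at which its call begins: read the wrist's pose just before it. camera_info takes no time and is no camera call.
- bot.hand_in(): hands the job in, once; it reports no verdict.
The state is a dict: "time_s": time; "joint_positions": joint angles; "qvel": joint speeds; "tau": joint torques, N m; "position": TCP position; "tcp_rot": TCP orientation; "force": force on the tool from outside, world axes, zero at the start; "moment": the same for the moment, N m; "opening": opening from 0.0 (shut) to 1.0 (fully open).
Only numpy, scipy, OpenCV 4.12 (cv2) and the standard library are available. Lean on these libraries where they do the work, as an engineer would, in place of code of your own. Each camera call takes 0.05 s, during which the arm holds its last target. There are 200 camera calls.

## Task

Set up the welding turntable for the next run. Lay every loose base plate flat between the pins of a station of its own, draw a web plate up out of the slotted rack for each and stand it upright on the base plate between the tall pins, centred, so that the two form a T; leave spare webs standing in the rack. By its T-handle, turn the table so that at the end the arrow on its rim points straight at the fixed brass pointer.

Things in the scene. Friction and masses are not known exactly. Their poses are not given: they have to be found in the camera images.
- turntable: bench welding turntable: grey round pedestal bolted to the bench, carrying a round aluminium fixture plate 310 mm across (12 mm thick, top 60 mm above the bench) that turns about the upright axis through this origin (origin on the bench). x points from the axis to the fixed pointer
- pointer_tip (a point): tip of the fixed brass pointer on a steel bracket, 158 mm from the axis, just outside the plate's rim, level with its top; the bracket reaches out to 190 mm and up to 68 mm above the bench. It does not turn
- arrow_tip (a point): tip of the brass arrow let into the plate's upper face, at the rim, 155 mm from the axis; turns with the plate
- faceplate (a joint): turning angle of the fixture plate, rad, positive anticlockwise seen from above; at 0 (and at any whole turn, +-6.283) the arrow points straight at the fixed pointer. Turns freely either way (to +-9 rad) against about 0.45 N m of bearing friction and stays where it is left
- handle (a point): middle of the steel T-handle on the plate's spindle, on the turning axis, 163 mm above the bench: a level bar 64 mm long, 14 mm wide, 14 mm high, along this point's y axis; x points from the axis towards the arrow. Fixed to the plate, it turns the plate. The spindle under it is 18 mm thick; the bar stands above loaded web plates (whose tops are 122 mm above the bench)
- station0 (a point): one of three like stations on the turntable, 92 mm from its axis, 120 deg apart, turning with it. Origin: the station's centre on the plate's upper face (60 mm above the bench); x points radially outward, z up. Each has eight upright round-topped steel pins and is empty at the start. A base plate lies flat in it with its 70 mm side along x, a web plate stands along x on top of the base plate
- station1 (a point): a station like station0. Its four low pins (8 mm thick, 9 mm tall) stand at x = +-26, y = +-36.5 mm, either side of the base plate's place, leaving it 2.5 mm play each way in y; the middle of its long sides is free for fingers
- station2 (a point): a station like station0. Its four tall pins (10 mm thick, 45 mm tall) stand at x = +-42.5, y = +-11.75 mm: they stop the base plate's ends (2.5 mm play each way in x) and, standing 33 mm above its top, straddle the web plate's overhanging ends (1.75 mm play each side; no end stops, so centre the web over the base plate)
- rack: grey steel rack fixed to the bench, 128 x 186 mm, origin under its centre; four slots across it (along its x), 42 mm apart in y at y = -63, -21, 21, 63 mm, each 13 mm wide; a floor 8 mm high on which the web plates stand, and combs at the two ends of each slot reaching 30 mm (end walls 32 mm) above the bench: webs stand 28 mm proud (tops 58 mm above the bench). Between the combs the middle 76 mm is open
- web0_mid (a point): loose web plate, bare steel flat, 94 mm long, 10 mm thick, 50 mm tall, standing on its long edge in a slot of the rack; about 0.36 kg. The point is its centre (25 mm above its lower edge); x runs along its 94 mm length, y through its thickness, z up. May be absent
- web1_mid (a point): a like web plate (see web0_mid). May be absent
- web2_mid (a point): a like web plate (see web0_mid). May be absent
- web3_mid (a point): a like web plate (see web0_mid). May be absent
- base0_mid (a point): loose base plate, bare steel flat, 70 x 60 x 12 mm, lying flat on the bench; about 0.4 kg. The point is its centre (6 mm above its underside); x runs along the 70 mm side, y along the 60 mm side, z up. May be absent
- base1_mid (a point): a like base plate (see base0_mid). May be absent
- base2_mid (a point): a like base plate (see base0_mid). May be absent

How it is judged:
By the outcome, as a careful person would: the job done as asked, in the order asked, and still so for the second after the job is handed in, with the robot touching nothing.
Of base0, base1, base2 only 2 to 3 are there at a start; the rules pass over those that are not, and their reading is None.
Of web0, web1, web2, web3 only 3 to 4 are there at a start; the rules pass over those that are not, and their reading is None.
At some moment in a run one of base0, base1, base2 may be knocked a few centimetres aside while the robot is not near it.
It also fails if it takes over 210 s, if anything falls off the work surface, if the arm or the gripper's body presses on something with over 40 N, if the wrist force passes 120 N, or if a joint passes its speed limit or range.

## Working session

There is one attempt and no reset: what is moved stays moved. The work goes in short steps, Python scripts to look and compute and a shell command to move; the robot and the scene stay as the last step left them, time stands still between calls to the robot, and variables do not carry over. Pictures are saved under pics/ and viewed, about 12 in all and at most 16, crops included, and the job is handed in when it is done.

```bash
mkdir -p pics
cat > h.py <<'E'
import numpy as np, cv2
from rig import bot, vision
def shot(cam,name):
    s=bot.read_state(); im=vision.capture(cam); cv2.imwrite(f'pics/{name}.png',im[:,:,::-1]); 
    np.savez(f'pics/{name}.npz',p=s['position'],R=s['tcp_rot']); return im
E
python3 - <<'E'
from h import *
s=bot.read_state(); print({k:np.round(v,3).tolist() for k,v in s.items()}, bot.grip_depth)
for c in ('scene','side','wrist'):
    shot(c,c+'0'); print(c,{k:np.round(v,4).tolist() for k,v in vision.camera_info(c).items() if not isinstance(v,str)})
E
```

```text
{'time_s': 0.0, 'joint_positions': [-87.235, 30.28, 82.158, 0.001, 67.688, -10.227], 'qvel': [-0.027, 0.027, 0.005, -0.103, 0.029, -0.084], 'tau': [0.001, -44.004, -17.659, 0.063, 0.058, -0.0], 'position': [0.141, -0.608, 0.189], 'tcp_rot': [[0.974, 0.225, -0.0], [0.225, -0.974, 0.002], [0.0, -0.002, -1.0]], 'force': [-1.714, 0.664, 0.622], 'moment': [-0.03, 0.052, 0.013], 'opening': 0.995} -0.0187
scene {'intrinsics': [[485.3481, 0.0, 321.85], [0.0, 485.3481, 248.5981], [0.0, 0.0, 1.0]], 'camera_from_world': [[0.5868, 0.8097, -0.0064, -0.3406], [-0.6507, 0.4763, 0.5915, 0.264], [0.482, -0.3429, 0.8063, -1.4565], [0.0, 0.0, 0.0, 1.0]]}
side {'intrinsics': [[481.1341, 0.0, 313.9935], [0.0, 481.1341, 237.1052], [0.0, 0.0, 1.0]], 'camera_from_world': [[-0.9899, -0.1406, 0.0177, 0.53], [0.0853, -0.4914, 0.8668, -0.1528], [-0.1132, 0.8595, 0.4984, -1.2695], [0.0, 0.0, 0.0, 1.0]]}
wrist {'intrinsics': [[427.6688, 0.0, 316.9409], [0.0, 427.6688, 235.0211], [0.0, 0.0, 1.0]], 'mount': [[-0.0001, 0.959, 0.2834, 0.0785], [1.0, -0.0002, 0.0009, 0.0002], [0.0009, 0.2834, -0.959, -0.1944], [0.0, 0.0, 0.0, 1.0]]}
```

View pics/scene0.png

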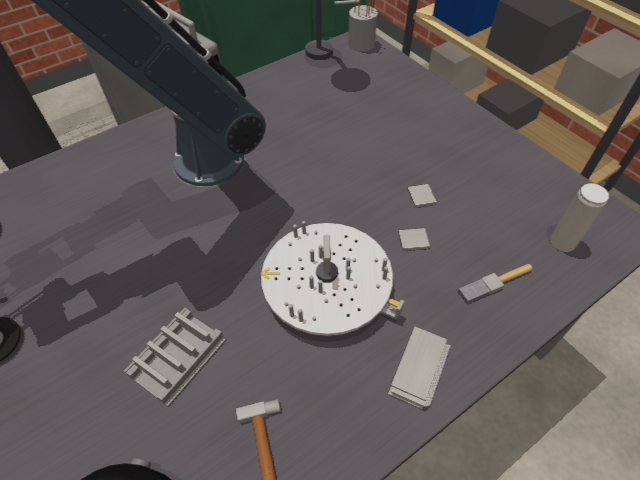

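View pics/side0.png

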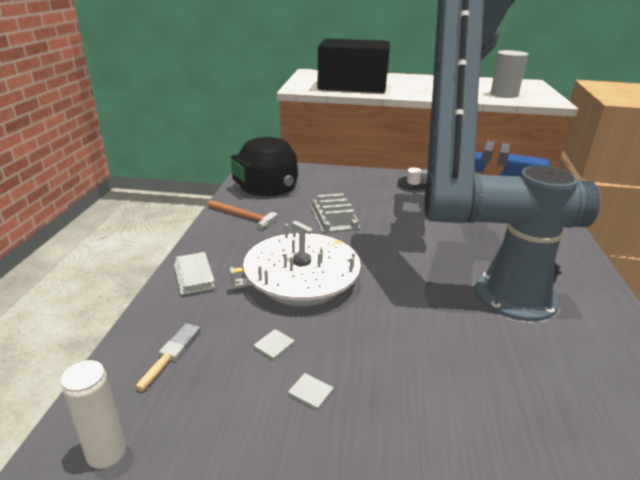

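Two base plates are visible in scene (422,195) and (414,239); the turntable is at (327,275) with its arrow at (268,273) and the pointer at (395,304). The rack is at (176,355). Next I'll make metric top views.

```bash
cat >> h.py <<'E'
def cam(c,P=None,R=None):
    i=vision.camera_info(c); K=i['intrinsics']
    if c=='wrist':
        T=np.eye(4);T[:3,:3]=R;T[:3,3]=P; M=np.linalg.inv(T@i['mount'])
    else: M=i['camera_from_world']
    return np.array(K),np.diag([1,-1,-1,1.])@np.array(M)
def proj(KM,X):
    K,M=KM; X=np.atleast_2d(X); c=X@M[:3,:3].T+M[:3,3]; u=c@K.T; return u[:,:2]/u[:,2:]
def unproj(KM,uv,z):
    K,M=KM; uv=np.atleast_2d(uv).astype(float); d=np.c_[uv,np.ones(len(uv))]@np.linalg.inv(K).T@M[:3,:3]
    o=-M[:3,:3].T@M[:3,3]; return o+d*((z-o[2])/d[:,2])[:,None]
def ortho(im,KM,z,x0,y0,x1,y1,s):
    "top view: column = (x-x0)*s, row=(y1-y)*s"
    W,H=int((x1-x0)*s),int((y1-y0)*s)
    w=np.array([[x0,y1,z],[x1,y1,z],[x1,y0,z],[x0,y0,z]]); d=np.float32([[0,0],[W,0],[W,H],[0,H]])
    return cv2.warpPerspective(im,cv2.getPerspectiveTransform(np.float32(proj(KM,w)),d),(W,H),flags=cv2.INTER_CUBIC)
def load(name):
    im=cv2.imread(f'pics/{name}.png'); d=np.load(f'pics/{name}.npz'); return im,d['p'],d['R']
E
python3 - <<'E'
from h import *
S=cam('scene');D=cam('side')
for n,uv,z in [('b1',(422,195),.012),('b2',(414,239),.012),('tab',(327,275),.06),('arrow',(262,273),.06),('ptr',(390,302),.06),('rack',(176,355),.02)]:
    print(n,unproj(S,uv,z).round(3))
for n,uv,z in [('b2',(274,344),.012),('b1',(311,391),.012),('ptr',(243,270),.06),('tab',(302,262),.06)]: print(n,unproj(D,uv,z).round(3))
a=cv2.imread('pics/scene0.png')[290:410,110:240]; b=cv2.imread('pics/side0.png')[180:240,290:380]
cv2.imwrite('pics/rk.png',np.hstack([cv2.resize(a,(433,400),interpolation=3),cv2.resize(b,(367,400),interpolation=3)]))
E
```

```text
b1 [[0.488 0.412 0.012]]
b2 [[0.59  0.289 0.012]]
tab [[0.572 0.022 0.06 ]]
arrow [[ 0.477 -0.099  0.06 ]]
ptr [[0.714 0.094 0.06 ]]
rack [[ 0.524 -0.355  0.02 ]]
b2 [[0.584 0.297 0.012]]
b1 [[0.482 0.418 0.012]]
ptr [[0.709 0.091 0.06 ]]
tab [[0.565 0.028 0.06 ]]
```

View pics/rk.png

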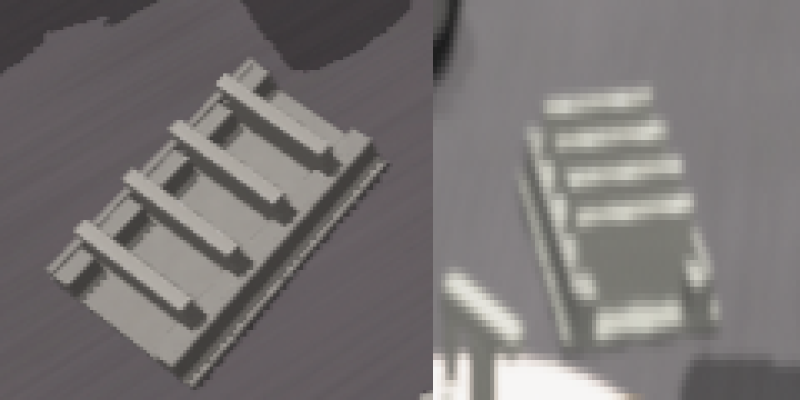

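All four slots hold a web: two for the two bases, so two are spare. I'll move the wrist camera over the rack, levelled to the world axes.

```bash
python3 -m jog '[[[359,-177,-60],[0,0,13],0],[[359,-177,-60],[0,0,13],0],[[359,-177,-60],[0,0,13],0],[[359,-177,-60],[0,0,13],0],[[359,-177,-60],[0,0,13],0],[[359,-177,-60],[0,0,13],0],[[359,-177,-60],[0,0,13],0],[[359,-177,-60],[0,0,13],0],[[359,-177,-60],[0,0,13],0],[[359,-177,-60],[0,0,13],0],[[359,-177,-60],[0,0,13],0],[[359,-177,-60],[0,0,13],0]]'
python3 - <<'E'
from h import *
shot('wrist','w1')
E
```

```text
time_s: 1.15
position: [0.4516, -0.3545, 0.2502]
tcp_rot: [[1.0, 0.004, -0.0], [0.004, -1.0, -0.0], [-0.0, 0.0, -1.0]]
force: [0.3, 0.6, -0.1]
opening: 1.002
```

View pics/w1.png

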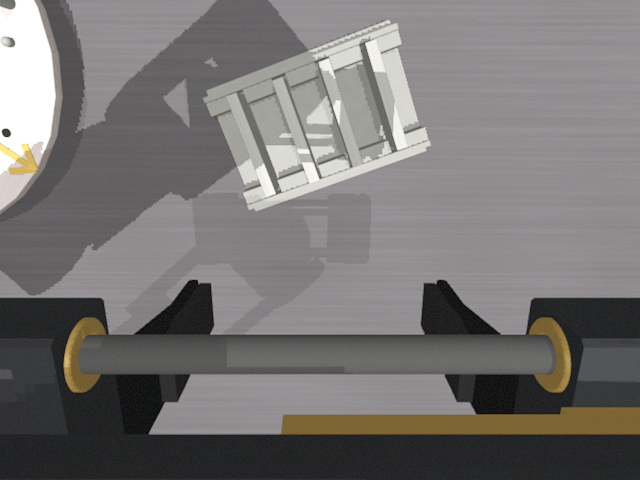

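Run:
```python
from h import *
im,p,R=load('w1'); KM=cam('wrist',p,R)
for a,b in [((235,97),(270,193)),((280,80),(317,180)),((325,62),(355,163)),((372,42),(403,148))]:
    A,B=unproj(KM,[a,b],.058); d=A-B; print(A.round(4),B.round(4),'mid',((A+B)/2).round(4),'len',np.linalg.norm(d).round(4),'ang',np.degrees(np.arctan2(d[1],d[0])).round(2))
o=ortho(im,KM,.058,.49,-.48,.69,-.28,3000); cv2.imwrite('pics/o1.png',o)
```

```text
[ 0.5393 -0.2833  0.058 ] [ 0.4557 -0.3111  0.058 ] mid [ 0.4975 -0.2972  0.058 ] len 0.0881 ang 18.4
[ 0.5533 -0.3223  0.058 ] [ 0.4679 -0.3542  0.058 ] mid [ 0.5106 -0.3382  0.058 ] len 0.0911 ang 20.43
[ 0.5677 -0.3605  0.058 ] [ 0.4833 -0.3882  0.058 ] mid [ 0.5255 -0.3744  0.058 ] len 0.0888 ang 18.17
[ 0.5833 -0.3995  0.058 ] [ 0.4967 -0.4305  0.058 ] mid [ 0.54  -0.415  0.058] len 0.092 ang 19.72
```

View pics/o1.png

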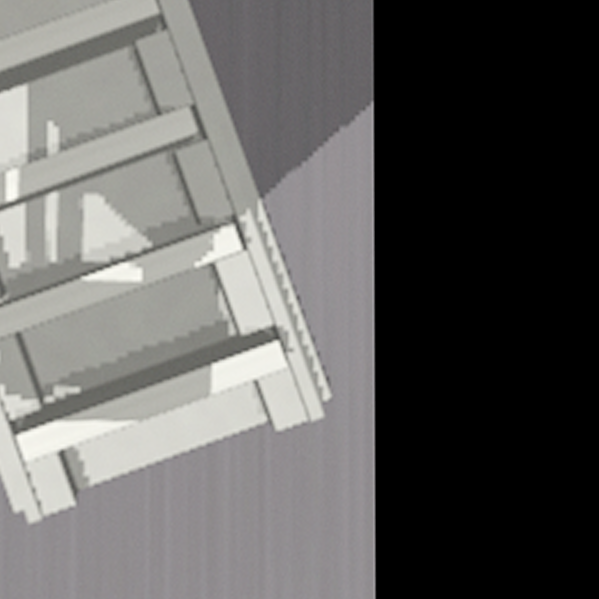

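Web tops are spaced 41.8 mm and angled about 19.8°, with lengths close to 94 mm, so the calibration holds. Next I'll look over the turntable.

```bash
python3 -m jog '[[[98,-380,-100],[0,0,0],0],[[98,-380,-100],[0,0,0],0],[[98,-380,-100],[0,0,0],0],[[98,-380,-100],[0,0,0],0],[[98,-380,-100],[0,0,0],0],[[98,-380,-100],[0,0,0],0],[[98,-380,-100],[0,0,0],0],[[98,-380,-100],[0,0,0],0],[[98,-380,-100],[0,0,0],0],[[98,-380,-100],[0,0,0],0],[[98,-380,-100],[0,0,0],0],[[98,-380,-100],[0,0,0],0]]'
python3 - <<'E'
from h import *
shot('wrist','w2')
E
```

```text
time_s: 2.2
position: [0.5486, 0.0239, 0.35]
tcp_rot: [[1.0, 0.001, -0.0], [0.001, -1.0, -0.001], [-0.0, 0.001, -1.0]]
force: [0.1, -0.3, -0.5]
opening: 1.003
```

View pics/w2.png

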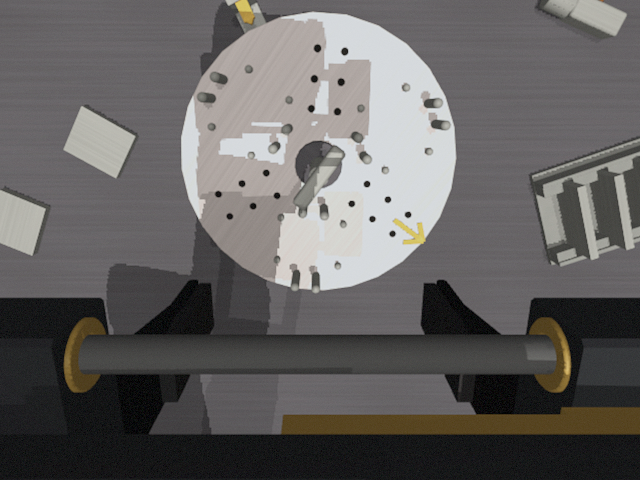

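The wrist view is clear: the table is centred near (318,152), and three empty stations sit upper-left, bottom and right. The arrow tip is at (425,242), the pointer at the top (247,22), and the bases at left (100,142) and (15,222). I'll fit the pin pattern.

```bash
cat > fit.py <<'E'
from h import *
from scipy.optimize import least_squares
im,p,R=load('w2'); KM=cam('wrist',p,R)
st=[[(249,69),(290,100),(211,127),(251,155)],[(281,218),(343,224),(277,260),(338,266)],[(406,87),(361,108),(429,151),(385,170)]]
low=np.array([[sx*26,sy*36.5] for sx in(-1,1) for sy in(-1,1)])/1e3
uv=np.array(sum(st,[]),float)
def model(q):
    P=[]
    for k in range(3):
        a=q[2]+k*2*np.pi/3; c,s=np.cos(a),np.sin(a); Rm=np.array([[c,-s],[s,c]])
        P+= [np.r_[np.array(q[:2])+Rm@(l+[.092,0]),.068] for l in low]
    return proj(KM,np.array(P))
def f(q):
    m=model(q); return (m[None]-uv[:,None])[np.arange(12),np.linalg.norm(m[None]-uv[:,None],axis=2).argmin(1)].ravel()
best=min((least_squares(f,[.57,.025,a]) for a in np.radians(np.arange(0,120,10))),key=lambda r:r.cost)
q=best.x; print('axis',q[:2].round(4),'station ang',np.degrees(q[2]).round(2)%120,'rms px',np.sqrt(np.mean(best.fun**2)).round(2))
for k in range(3):
    a=q[2]+k*2*np.pi/3; print(k,(q[:2]+.092*np.array([np.cos(a),np.sin(a)])).round(4),np.degrees(a).round(2)%360)
for n,u in (('arrow',(425,242)),('ptr',(247,23))):
    w=unproj(KM,u,.06)[0,:2]-q[:2]; print(n,np.linalg.norm(w).round(4),np.degrees(np.arctan2(w[1],w[0])).round(2))
h=np.array(unproj(KM,[(338,148),(302,205)],.17)); print('handle',h.round(3),np.degrees(np.arctan2(*(h[0]-h[1])[1::-1])))
b=unproj(KM,[(81,106),(137,135),(119,178),(64,149)],.012); print('base',b[:,:2].round(4).tolist(),b.mean(0).round(4),[np.linalg.norm(b[i]-b[i-1]).round(4) for i in range(4)])
d=b[1]-b[0];print(np.degrees(np.arctan2(d[1],d[0])))
E
python3 fit.py
```

```text
axis [0.568  0.0225] station ang 53.8 rms px 0.67
0 [0.6223 0.0967] 53.8
1 [0.4765 0.0324] 173.8
2 [ 0.6051 -0.0617] 293.8
arrow 0.157 -126.22
ptr 0.1614 27.22
handle [[0.594 0.006 0.17 ]
 [0.544 0.037 0.17 ]] -32.090166556408
base [[0.6297, 0.3055], [0.5961, 0.2427], [0.5436, 0.2714], [0.5792, 0.3342]] [0.5872 0.2884 0.012 ] [np.float64(0.0581), np.float64(0.0712), np.float64(0.0598), np.float64(0.0722)]
-118.21444724366177
```

Fit is good (0.67 px): axis (0.568, 0.0225), arrow at −126.2°, pointer at 27.2°, so the turn is about +153.4°. Now a close look at base 1, with the yaw matched.

```bash
python3 -m jog '[[[10,-212,200],[0,0,-61.5],0],[[10,-212,200],[0,0,-61.5],0],[[10,-212,200],[0,0,-61.5],0],[[10,-212,200],[0,0,-61.5],0],[[10,-212,200],[0,0,-61.5],0],[[10,-212,200],[0,0,-61.5],0],[[10,-212,200],[0,0,-61.5],0],[[10,-212,200],[0,0,-61.5],0],[[10,-212,200],[0,0,-61.5],0],[[10,-212,200],[0,0,-61.5],0],[[10,-212,200],[0,0,-61.5],0],[[10,-212,200],[0,0,-61.5],0]]'
cat >> h.py <<'E'
def plates(im,KM,z=.012,wh=(70,60)):
    "bright plates of the given size (mm): world centre, yaw of long side, sizes"
    g=cv2.cvtColor(im,cv2.COLOR_BGR2GRAY) if im.ndim==3 else im
    out=[]
    for t in range(110,220,8):
        cs,_=cv2.findContours((cv2.GaussianBlur(g,(3,3),0)>t).astype(np.uint8),cv2.RETR_EXTERNAL,cv2.CHAIN_APPROX_NONE)
        for c in cs:
            if len(c)<60: continue
            w=unproj(KM,c[:,0],z)[:,:2]*1000
            (x,y),(a,b),an=cv2.minAreaRect(w.astype(np.float32))
            if a<b: a,b,an=b,a,an+90
            if abs(a-wh[0])<5 and abs(b-wh[1])<5: out.append((t,round(x,1),round(y,1),round((an+90)%180-90,1),round(a,1),round(b,1)))
    return out
def rel(target,yaw):
    "shift/turn in tool axes to reach TCP target (m) with tool x at yaw deg"
    s=bot.read_state(); R=np.array(s['tcp_rot']); d=R.T@(np.array(target)-s['position'])*1000
    cy=np.degrees(np.arctan2(R[1,0],R[0,0])); return d.round(1), round(-((yaw-cy+180)%360-180),2)
E
python3 - <<'E'
from h import *
im=shot('wrist','w3'); im,p,R=load('w3'); KM=cam('wrist',p,R)
for o in plates(im,KM): print(o)
print(p,rel([.5872,.2884,.1],61.5))
E
```

```text
time_s: 3.25
position: [0.5591, 0.2344, 0.1502]
tcp_rot: [[0.481, 0.877, 0.0], [0.877, -0.481, -0.0], [-0.0, 0.0, -1.0]]
force: [-0.3, -0.9, 1.2]
opening: 1.002
(110, 587.3, 291.8, 59.5, 69.0, 59.8)
(110, 485.5, 412.5, -24.6, 70.9, 61.0)
(118, 485.5, 412.5, -24.5, 70.5, 60.8)
(126, 485.5, 412.4, -24.5, 70.2, 60.4)
(134, 485.5, 412.4, -24.5, 69.7, 60.2)
(142, 485.5, 412.4, -24.5, 69.5, 60.1)
(150, 485.5, 412.5, -24.5, 69.3, 59.6)
(158, 485.6, 412.5, -24.5, 69.1, 59.5)
(166, 485.7, 412.4, -24.6, 68.7, 59.1)
(174, 485.6, 412.3, -24.5, 68.3, 58.9)
(182, 485.6, 412.3, -24.6, 67.8, 58.5)
[0.55914259 0.23440889 0.15020809] (array([60.6, -1.3, 50.4]), np.float64(-0.21))
```

View pics/w3.png

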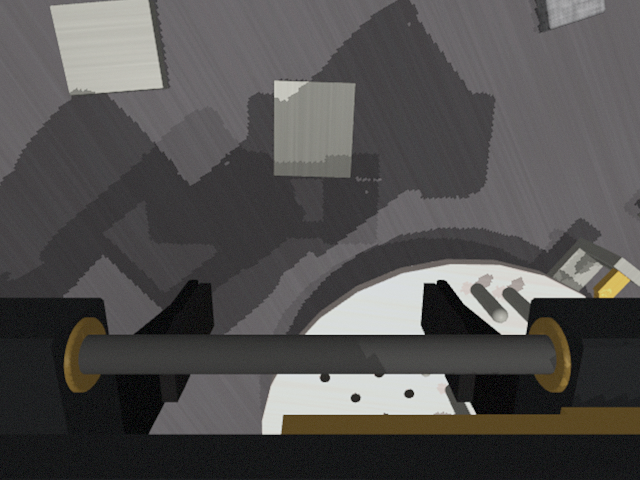

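Base 1 is at (587.3, 291.8) with yaw 59.5°, base 2 at (485.5, 412.5) with yaw −24.5°; both sizes fit. Grasping base 1.

```bash
python3 -m jog '[[[40,-3,60],[0,0,1.8],0],[[64,-3,90],[0,0,1.8],0],[[64,-3,110],[0,0,1.8],0],[[64,-3,130],[0,0,1.8],0],[[64,-3,146],[0,0,1.8],0],[[64,-3,146],[0,0,1.8],0],[[64,-3,146],[0,0,1.8],0],[[64,-3,146],[0,0,1.8],0.5],[[64,-3,146],[0,0,1.8],0.6],[[64,-3,146],[0,0,1.8],0.6],[[64,-3,146],[0,0,1.8],0.6],[[64,-3,146],[0,0,1.8],0.6]]'
python3 -m jog '[[[0,0,0],[0,0,0],0.6],[[0,0,0],[0,0,0],0.6],[[0,0,-20],[0,0,0],0.6],[[0,0,-60],[0,0,0],0.6],[[0,0,-100],[0,0,0],0.6],[[0,0,-140],[0,0,0],0.6],[[0,0,-176],[0,0,0],0.6],[[0,0,-176],[0,0,0],0.6],[[0,0,-176],[0,0,0],0.6]]'
python3 - <<'E'
from h import *
shot('wrist','w4'); print(rel([.6223,.0967,.18],53.8))
E
```

```text
time_s: 4.3
position: [0.5871, 0.294, 0.0053]
tcp_rot: [[0.505, 0.863, 0.002], [0.863, -0.505, 0.001], [0.001, 0.001, -1.0]]
force: [-0.1, 0.2, -0.4]
opening: 0.707
time_s: 5.05
position: [0.5884, 0.2946, 0.1835]
tcp_rot: [[0.504, 0.863, 0.007], [0.863, -0.504, 0.002], [0.005, 0.005, -1.0]]
force: [-0.1, -1.3, -1.2]
opening: 0.398
(array([-152.3,  130.4,    1. ]), np.float64(5.9))
```

View pics/w4.png

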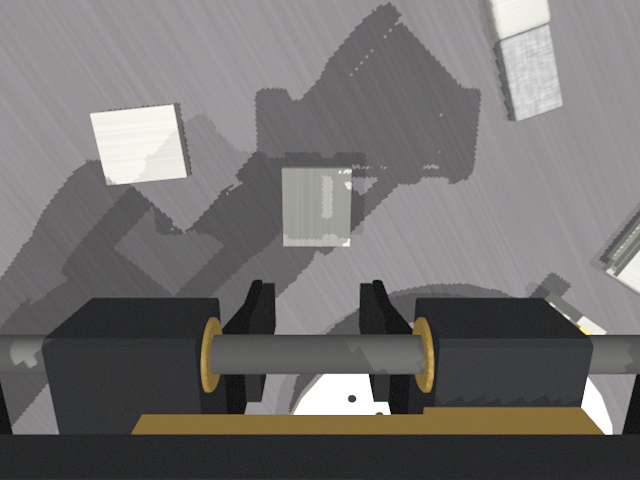

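The plate stayed on the bench, at (317,207): the lift started before the grip built up. I'll relocate it and regrip with full closure and a pause.

Run:
```python
from h import *
im,p,R=load('w4'); KM=cam('wrist',p,R)
for o in plates(im,KM): print(o)
g=cv2.cvtColor(im,cv2.COLOR_BGR2GRAY); print(g[200,[260,270,280,290,300,345,350,356,365]],g[160:175,300],g[240:252,300])
c=unproj(KM,[(282,168),(351,168),(349,246),(283,246)],.012);print(c.mean(0))
for x,y,a in((587.3,291.8,59.5),): print(rel([x/1e3,y/1e3,.003],a))
```

```text
(158, 586.9, 289.1, 59.3, 68.8, 59.3)
(158, 485.1, 412.3, -24.5, 71.0, 61.0)
(166, 485.2, 412.3, -24.7, 70.6, 60.7)
(174, 485.3, 412.3, -24.6, 70.3, 60.4)
(182, 485.3, 412.3, -24.5, 69.9, 60.1)
(190, 485.2, 412.3, -24.6, 69.6, 59.8)
(198, 485.3, 412.3, -24.5, 69.4, 59.4)
(206, 485.3, 412.3, -24.5, 69.2, 59.2)
(214, 485.4, 412.2, -24.5, 68.8, 58.9)
[ 88  87  88 158 156 158 146  87 104] [ 86  89  90  87  89  87  97 112 136 158 160 157 159 159 159] [178 180 179 179 181 172 136  98 103 106 105 106]
[0.58678763 0.29064956 0.012     ]
(array([ -1.7,   1.6, 178. ]), np.float64(0.2))
```

```bash
python3 -m jog '[[[-3,2,40],[0,0,0.2],0],[[-3,2,80],[0,0,0.2],0],[[-3,2,115],[0,0,0.2],0],[[-3,2,145],[0,0,0.2],0],[[-3,2,165],[0,0,0.2],0],[[-3,2,178],[0,0,0.2],0],[[-3,2,178],[0,0,0.2],0],[[-3,2,178],[0,0,0.2],0],[[-3,2,178],[0,0,0.2],0.5],[[-3,2,178],[0,0,0.2],1],[[-3,2,178],[0,0,0.2],1],[[-3,2,178],[0,0,0.2],1]]'
python3 -m jog '[[[0,0,0],[0,0,0],1],[[0,0,0],[0,0,0],1],[[0,0,0],[0,0,0],1],[[0,0,0],[0,0,0],1],[[0,0,0],[0,0,0],1],[[0,0,0],[0,0,0],1],[[0,0,-5],[0,0,0],1],[[0,0,-20],[0,0,0],1],[[0,0,-40],[0,0,0],1],[[0,0,-40],[0,0,0],1]]'
```

```text
time_s: 6.1
position: [0.5876, 0.2906, 0.0037]
tcp_rot: [[0.508, 0.862, 0.002], [0.862, -0.508, 0.001], [0.002, 0.002, -1.0]]
force: [-0.0, 0.1, -0.3]
opening: 0.778
time_s: 6.93
position: [0.5896, 0.2913, 0.0459]
tcp_rot: [[0.508, 0.862, 0.007], [0.862, -0.508, 0.002], [0.005, 0.005, -1.0]]
force: [0.5, 0.3, 0.7]
opening: 0.048
```

```bash
python3 -m jog '[[[0,0,-60],[0,0,0],0.5],[[0,0,-120],[0,0,0],0],[[0,0,-120],[0,0,0],0],[[0,0,-120],[0,0,0],0],[[0,0,-120],[0,0,0],0],[[0,0,-120],[0,0,0],0],[[0,0,-120],[0,0,0],0]]'
python3 - <<'E'
from h import *
shot('wrist','w5'); im,p,R=load('w5'); KM=cam('wrist',p,R)
for o in plates(im,KM): print(o)
a=shot('side','s5')
b=im; cv2.imwrite('pics/c5.png',np.hstack([cv2.resize(b[:300],(500,234)),cv2.resize(a[330:430,230:358,::-1],(300,234))]))
E
```

```text
time_s: 7.52
position: [0.5852, 0.2898, 0.1601]
tcp_rot: [[0.508, 0.862, -0.004], [0.862, -0.508, -0.001], [-0.003, -0.003, -1.0]]
force: [0.1, 0.3, 0.6]
opening: 0.487
(166, 485.5, 412.7, -24.7, 70.8, 60.9)
(174, 485.5, 412.4, -24.5, 70.5, 60.4)
(182, 485.5, 412.4, -24.6, 70.2, 60.2)
(190, 485.5, 412.4, -24.6, 69.8, 60.0)
(198, 485.5, 412.5, -24.7, 69.5, 59.9)
(206, 485.5, 412.4, -24.6, 69.4, 59.1)
(214, 485.6, 412.4, -24.4, 69.1, 59.0)
```

View pics/c5.png

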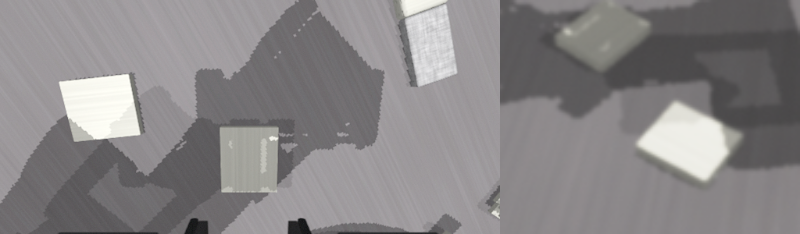

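Plate untouched and the fingers closed unobstructed, so something is inconsistent. I'll descend again, open, and look from the side and wrist.

```bash
python3 - <<'E'
from h import *
print(rel([.5870,.2905,.003],59.5), bot.read_state()['opening'])
E
python3 -m jog '[[[0,0,40],[0,0,0],0],[[0,0,75],[0,0,0],0],[[0,0,105],[0,0,0],0],[[0,0,130],[0,0,0],0],[[0,0,145],[0,0,0],0],[[0,0,155],[0,0,0],0],[[0,0,155],[0,0,0],0],[[0,0,155],[0,0,0],0],[[0,0,155],[0,0,0],0]]'
python3 - <<'E'
from h import *
shot('wrist','w6'); im,p,R=load('w6'); s=bot.read_state(); print(s['position'],s['force'],s['opening'])
a=shot('side','s6'); b=shot('scene','sc6')
cv2.imwrite('pics/c6.png',np.hstack([cv2.resize(im,(400,300)),cv2.resize(a[290:410,215:375,::-1],(400,300),interpolation=3)]))
E
```

```text
(array([  1.9,   1.5, 156.9]), np.float64(-0.01)) 0.5778829953262122
time_s: 8.37
position: [0.5877, 0.2906, 0.008]
tcp_rot: [[0.508, 0.862, 0.002], [0.862, -0.508, 0.001], [0.001, 0.001, -1.0]]
force: [-0.7, -0.2, 0.7]
opening: 1.003
[0.58793808 0.29067815 0.00850498] [-0.08879828  1.05621974  0.60653999] 0.998760735981104
```

View pics/c6.png

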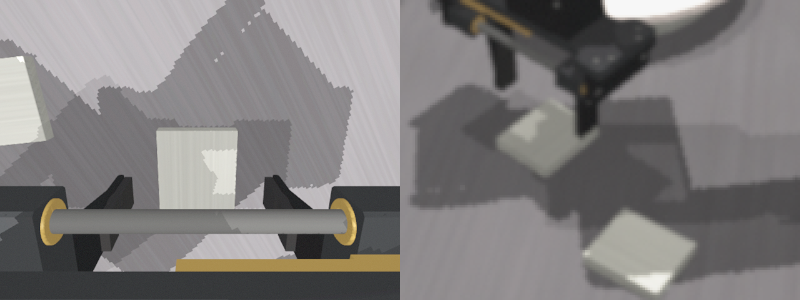

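```bash
python3 -m jog '[[[0,0,4],[0,0,0],0],[[0,0,6],[0,0,0],0],[[0,0,6],[0,0,0],0],[[0,0,6],[0,0,0],0]]';python3 -m jog '[[[0,0,0],[0,0,0],1],[[0,0,0],[0,0,0],1],[[0,0,0],[0,0,0],1],[[0,0,0],[0,0,0],1],[[0,0,0],[0,0,0],1],[[0,0,0],[0,0,0],1],[[0,0,0],[0,0,0],1]]'; python3 -m jog '[[[0,0,0],[0,0,0],1],[[0,0,0],[0,0,0],1],[[0,0,0],[0,0,0],1],[[0,0,0],[0,0,0],1]]'
```

```text
time_s: 8.85
position: [0.5866, 0.2902, 0.0011]
tcp_rot: [[0.508, 0.862, -0.0], [0.862, -0.508, -0.0], [-0.0, -0.0, -1.0]]
force: [-1.0, 0.9, 0.2]
opening: 0.998
time_s: 9.43
position: [0.5867, 0.2903, 0.0012]
tcp_rot: [[0.508, 0.862, 0.0], [0.862, -0.508, 0.0], [0.0, 0.0, -1.0]]
force: [0.7, -0.3, -0.6]
opening: 0.553
time_s: 9.77
position: [0.5867, 0.2903, 0.0012]
tcp_rot: [[0.508, 0.862, -0.0], [0.862, -0.508, -0.0], [-0.0, 0.0, -1.0]]
force: [-0.7, 0.3, 0.3]
opening: 0.252
```

Run:
```python
from h import *
shot('wrist','w7'); im,p,R=load('w7')
a=shot('side','s7'); b=shot('scene','sc7')
cv2.imwrite('pics/c7.png',np.vstack([np.hstack([cv2.resize(im,(400,300)),cv2.resize(a[290:410,215:375,::-1],(400,300),interpolation=3)]),cv2.resize(b[180:300,330:490,::-1],(800,300),interpolation=3)]))
```

```text
(no output)
```

View pics/c7.png

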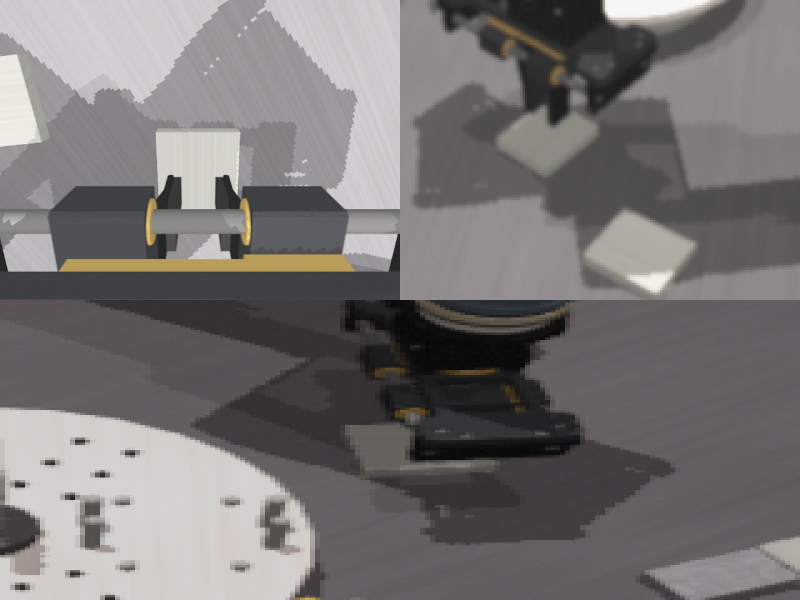

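Run:
```python
from h import *
D=cam('side')
for n,w in(('w6',.0435),('w7',.011)):
    im,p,R=load(n)
    for dz in(0,-.02,-.03): print(n,dz,[proj(D,p+R@np.array([0,s*w,dz]))[0].round(0) for s in(-1,1)], 'wrist',[proj(cam('wrist',p,R),p+R@np.array([.0095,s*w,dz]))[0].round(0) for s in(-1,1)])
print('plate centre side',proj(D,[.587,.2905,.012]).round(0))
a=cv2.imread('pics/s6.png');b=cv2.imread('pics/s7.png')
f=lambda i:cv2.resize(i[320:380,250:330],(400,300),interpolation=cv2.INTER_NEAREST)
w=cv2.imread('pics/w6.png'); cv2.imwrite('pics/c8.png',np.vstack([np.hstack([f(a),f(b)]),cv2.resize(w[250:420,80:560],(800,300))]))
```

```text
w6 0 [array([287., 352.]), array([259., 335.])] wrist [array([226., 258.]), array([406., 258.])]
w6 -0.02 [array([287., 345.]), array([259., 328.])] wrist [array([216., 273.]), array([416., 273.])]
w6 -0.03 [array([287., 342.]), array([258., 325.])] wrist [array([211., 282.]), array([421., 282.])]
w7 0 [array([277., 348.]), array([270., 343.])] wrist [array([293., 258.]), array([339., 258.])]
w7 -0.02 [array([277., 341.]), array([270., 337.])] wrist [array([291., 273.]), array([341., 273.])]
w7 -0.03 [array([277., 337.]), array([269., 333.])] wrist [array([289., 282.]), array([343., 282.])]
plate centre side [[273. 342.]]
```

View pics/c8.png

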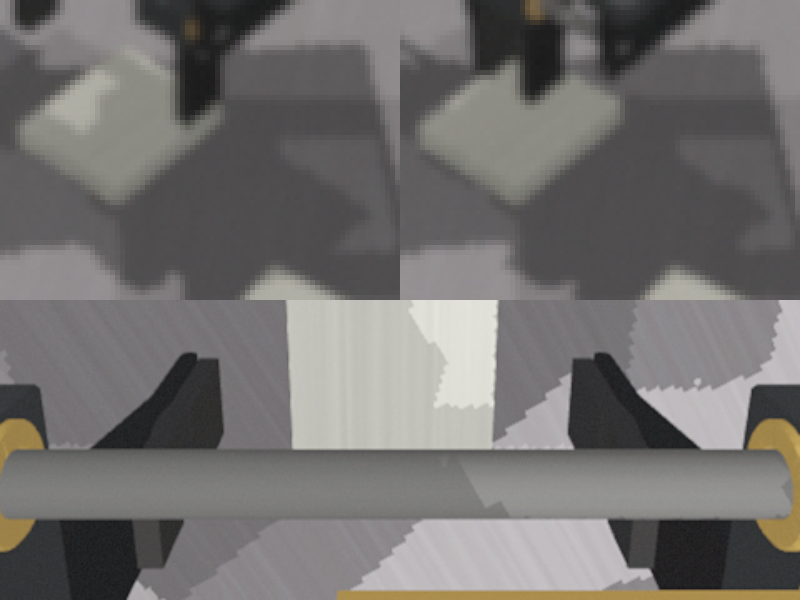

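Both cameras show the finger ends about 20–30 mm short of the reported TCP: side tips at (287,344) against a predicted 352, wrist tips at row 282 against 258. So the fingers were passing over the plate. I'll lift, open, and go lower in small steps while watching the force.

```bash
python3 -m jog '[[[0,0,-15],[0,0,0],0],[[0,0,-30],[0,0,0],0],[[0,0,-30],[0,0,0],0],[[0,0,-30],[0,0,0],0],[[0,0,-30],[0,0,0],0],[[0,0,-30],[0,0,0],0],[[0,0,-30],[0,0,0],0],[[0,0,-30],[0,0,0],0],[[0,0,-30],[0,0,0],0],[[0,0,-30],[0,0,0],0],[[0,0,-30],[0,0,0],0],[[0,0,-30],[0,0,0],0]]'|grep -v rot; python3 -m jog '[[[0,0,10],[0,0,0],0],[[0,0,25],[0,0,0],0],[[0,0,35],[0,0,0],0],[[0,0,40],[0,0,0],0],[[0,0,40],[0,0,0],0]]'|grep -v rot;  python3 -m jog '[[[0,0,2],[0,0,0],0],[[0,0,4],[0,0,0],0],[[0,0,4],[0,0,0],0]]'|grep -v rot
```

```text
time_s: 10.92
position: [0.5868, 0.2903, 0.0311]
force: [-0.2, 0.1, -0.6]
opening: 0.932
time_s: 11.33
position: [0.5853, 0.2898, -0.0109]
force: [-0.3, -0.2, -0.7]
opening: 0.998
time_s: 11.58
position: [0.5869, 0.2904, -0.0127]
force: [-0.2, 0.1, 0.9]
opening: 0.998
```

```bash
for i in 1; do python3 -m jog '[[[0,0,2],[0,0,0],0],[[0,0,3],[0,0,0],0],[[0,0,3],[0,0,0],0]]'|grep -E 'pos|force'; python3 -m jog '[[[0,0,1],[0,0,0],0],[[0,0,2],[0,0,0],0],[[0,0,2],[0,0,0],0]]'|grep -E 'pos|force'; python3 -m jog '[[[0,0,1],[0,0,0],0],[[0,0,2],[0,0,0],0],[[0,0,2],[0,0,0],0]]'|grep -E 'pos|force'; done
```

```text
position: [0.5867, 0.2903, -0.0158]
force: [-0.3, -0.2, 0.3]
position: [0.5866, 0.2902, -0.018]
force: [0.3, -0.1, -0.0]
position: [0.5866, 0.2902, -0.0201]
force: [0.5, 0.7, 0.3]
```

```bash
python3 -m jog '[[[0,0,0],[0,0,0],1],[[0,0,0],[0,0,0],1],[[0,0,0],[0,0,0],1],[[0,0,0],[0,0,0],1],[[0,0,0],[0,0,0],1],[[0,0,0],[0,0,0],1],[[0,0,0],[0,0,0],1],[[0,0,0],[0,0,0],1],[[0,0,0],[0,0,0],1]]'|grep -v rot
```

```text
time_s: 13.08
position: [0.5868, 0.2903, -0.0198]
force: [-0.0, -0.1, -0.1]
opening: 0.399
```

```bash
python3 -m jog '[[[0,0,-10],[0,0,0],0],[[0,0,-10],[0,0,0],0],[[0,0,-10],[0,0,0],0],[[0,0,-10],[0,0,0],0],[[0,0,-10],[0,0,0],0],[[0,0,-10],[0,0,0],0],[[0,0,-10],[0,0,0],0],[[0,0,-10],[0,0,0],0],[[0,0,-10],[0,0,0],0],[[0,0,0],[0,0,0],0],[[0,0,2],[0,0,0],0],[[0,0,2],[0,0,0],0]]'|grep -v rot;  python3 -m jog '[[[0,0,1],[0,0,0],0],[[0,0,2],[0,0,0],0],[[0,0,2],[0,0,0],0]]'|grep -E 'pos|force';python3 -m jog '[[[0,0,1],[0,0,0],0],[[0,0,2],[0,0,0],0],[[0,0,2],[0,0,0],0]]'|grep -E 'pos|force'
python3 - <<'E'
from h import *
a=shot('side','s9'); w=shot('wrist','w9')
f=lambda i:cv2.resize(i[320:380,250:330],(400,300),interpolation=cv2.INTER_NEAREST)
cv2.imwrite('pics/c9.png',np.hstack([f(a),cv2.resize(w,(400,300))])[:,:,::-1])
E
```

```text
time_s: 14.08
position: [0.5856, 0.2899, -0.0233]
force: [-0.3, -0.1, -0.1]
opening: 0.998
position: [0.5867, 0.2903, -0.024]
force: [-0.4, -0.5, -0.5]
position: [0.5867, 0.2903, -0.0259]
force: [-0.6, -0.0, 0.0]
```

View pics/c9.png

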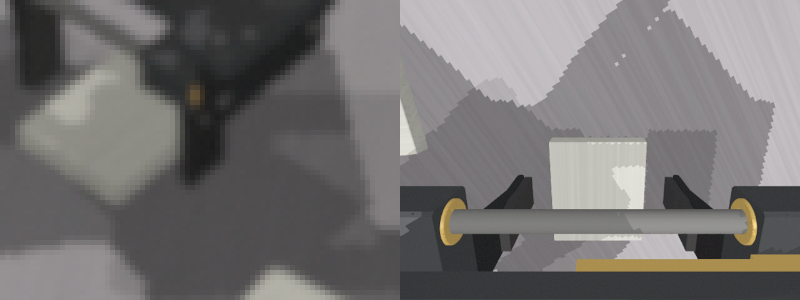

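The side tip is now at row 357, about bench level. Try closing here.

```bash
python3 -m jog '[[[0,0,0],[0,0,0],1],[[0,0,0],[0,0,0],1],[[0,0,0],[0,0,0],1],[[0,0,0],[0,0,0],1],[[0,0,0],[0,0,0],1],[[0,0,0],[0,0,0],1],[[0,0,0],[0,0,0],1],[[0,0,0],[0,0,0],1],[[0,0,0],[0,0,0],1]]'|grep -v rot
```

```text
time_s: 15.43
position: [0.5867, 0.2903, -0.0258]
force: [-0.4, 0.4, -0.1]
opening: 0.688
```

Gripped: 0.688 × 87 = 59.9 mm. The true finger ends are about 33 mm behind the reported TCP. I'll regrip 3 mm lower for more overlap, then lift.

```bash
python3 -m jog '[[[0,0,0],[0,0,0],0.2],[[0,0,0],[0,0,0],0.2],[[0,0,2],[0,0,0],0.2],[[0,0,3],[0,0,0],0.2],[[0,0,3],[0,0,0],0.2],[[0,0,3],[0,0,0],1],[[0,0,3],[0,0,0],1],[[0,0,3],[0,0,0],1],[[0,0,3],[0,0,0],1],[[0,0,3],[0,0,0],1],[[0,0,3],[0,0,0],1]]'|grep -v rot;python3 -m jog '[[[0,0,0],[0,0,0],1],[[0,0,0],[0,0,0],1],[[0,0,-10],[0,0,0],1],[[0,0,-40],[0,0,0],1],[[0,0,-75],[0,0,0],1],[[0,0,-110],[0,0,0],1],[[0,0,-145],[0,0,0],1],[[0,0,-160],[0,0,0],1],[[0,0,-160],[0,0,0],1],[[0,0,-160],[0,0,0],1]]'|grep -v rot
python3 - <<'E'
from h import *
shot('wrist','w10'); print(rel([.6223,.0967,.13],53.8),bot.read_state()['position'])
E
```

```text
time_s: 16.35
position: [0.5867, 0.2903, -0.0289]
force: [0.2, 0.9, -0.5]
opening: 0.683
time_s: 17.18
position: [0.5865, 0.2902, 0.1318]
force: [0.3, -0.6, -4.6]
opening: 0.682
(array([-1.475e+02,  1.300e+02,  1.000e-01]), np.float64(5.7)) [0.58512203 0.2897884  0.12999203]
```

View pics/w10.png

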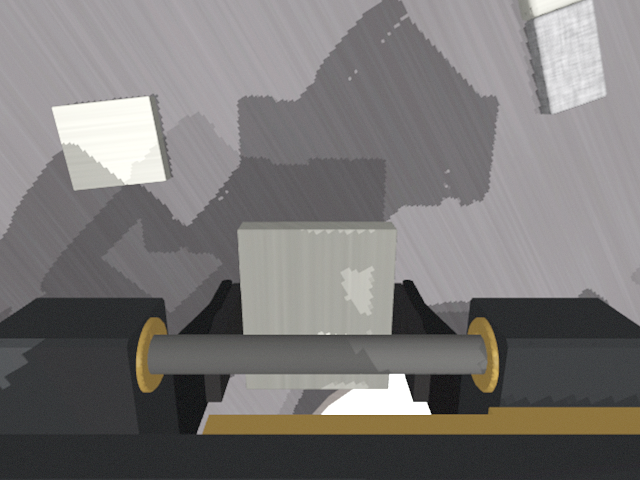

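Base 1 is held (4.6 N, 0.682 opening). The plate's front top edge is at row 229, its rear edge at row 388, columns 238–395, centred. I'll compute its offset in the tool.

Run:
```python
from h import *
T=cam('wrist',np.zeros(3),np.eye(3))
for z in(-.0409,-.0389,-.0369):
    f=unproj(T,[(238,229),(395,229),(245,388),(389,388)],z)*1000; print(z,f.round(1).tolist())
# subpixel edges along column 300
g=cv2.cvtColor(cv2.imread('pics/w10.png'),cv2.COLOR_BGR2GRAY).astype(int)
for c in(270,300,330): print(c,g[216:236,c].tolist(),g[380:394,c].tolist())
# rim fit in w2
im,p,R=load('w2'); KM=cam('wrist',p,R); g=cv2.cvtColor(im,cv2.COLOR_BGR2GRAY)
pts=[]
for a in np.radians(np.arange(0,360,3)):
    r=np.arange(.14,.175,.0005); w=np.c_[.568+r*np.cos(a),.0225+r*np.sin(a),0*r+.06]; uv=proj(KM,w)
    if uv[:,1].max()>290 or uv[:,1].min()<2: continue
    v=cv2.remap(g,uv[:,0].astype(np.float32)[None],uv[:,1].astype(np.float32)[None],1)[0].astype(float)
    d=np.convolve(v,[1,1,1,-1,-1,-1],'valid'); k=d.argmin()
    if d[k]<-90: pts.append((w[k+3,:2]))
pts=np.array(pts)
from scipy.optimize import least_squares
r=least_squares(lambda q:np.hypot(*(pts-q[:2]).T)-q[2],[.568,.0225,.155],loss='soft_l1',f_scale=.0005); print(len(pts),r.x.round(4),np.std(r.fun).round(4))
```

```text
-0.0409 [[35.3, -29.0, -40.9], [35.3, 29.5, -40.9], [-33.8, -29.7, -40.9], [-33.8, 30.6, -40.9]]
-0.0389 [[34.7, -29.4, -38.9], [34.7, 29.9, -38.9], [-35.3, -30.1, -38.9], [-35.2, 31.0, -38.9]]
-0.0369 [[34.2, -29.8, -36.9], [34.2, 30.3, -36.9], [-36.7, -30.5, -36.9], [-36.7, 31.3, -36.9]]
270 [94, 95, 94, 95, 95, 102, 118, 127, 129, 126, 127, 128, 130, 147, 163, 164, 165, 165, 166, 163] [162, 164, 164, 162, 165, 165, 163, 164, 159, 156, 160, 160, 162, 163]
300 [96, 96, 92, 94, 93, 109, 123, 126, 125, 126, 127, 127, 127, 150, 166, 164, 164, 164, 164, 165] [163, 163, 164, 164, 163, 163, 163, 166, 157, 146, 143, 144, 142, 143]
330 [93, 94, 97, 94, 94, 110, 126, 127, 126, 125, 127, 129, 127, 158, 186, 190, 182, 166, 164, 165] [162, 163, 161, 173, 187, 186, 188, 190, 178, 134, 91, 95, 94, 95]
86 [0.5682 0.0221 0.1543] 0.0004
```

Plate centre is within 0.3 mm of the tool centre. The rim fit gives axis (0.5682, 0.0221), agreeing with the pin fit. Moving over station 0.

```bash
python3 -m jog '[[[-30,26,0],[0,0,1],1],[[-60,52,0],[0,0,2],1],[[-90,78,0],[0,0,3],1],[[-120,104,0],[0,0,4],1],[[-140,122,0],[0,0,5],1],[[-149,129.2,0],[0,0,5.7],1],[[-149,129.2,0],[0,0,5.7],1],[[-149,129.2,0],[0,0,5.7],1],[[-149,129.2,0],[0,0,5.7],1],[[-149,129.2,0],[0,0,5.7],1]]'
python3 - <<'E'
from h import *
shot('wrist','w11'); print(rel([.6224,.0965,.034],53.8),bot.read_state()['position'])
im,p,R=load('w11'); KM=cam('wrist',p,R); cv2.imwrite('pics/c11.png',np.hstack([im[0:420,150:500]]))
a=np.radians(53.8);X=np.array([np.cos(a),np.sin(a)]);Y=np.array([-X[1],X[0]])
for x,y,z in [(26,36.5,68),(26,-36.5,68),(42.5,11.75,104),(42.5,-11.75,104)]:
    print(x,y,proj(KM,np.r_[np.array([.6224,.0965])+X*x/1e3+Y*y/1e3,z/1e3]).round(1))
E
```

```text
time_s: 18.07
position: [0.6214, 0.0982, 0.1304]
tcp_rot: [[0.589, 0.808, -0.002], [0.808, -0.589, 0.001], [-0.001, -0.002, -1.0]]
force: [0.6, 1.5, -4.1]
opening: 0.68
(array([-0.9,  1.7, 96.7]), np.float64(0.13)) [0.62162107 0.09818396 0.13066303]
26 36.5 [[260.  199.2]]
26 -36.5 [[379.5 199.5]]
42.5 11.75 [[297.5 182.2]]
42.5 -11.75 [[342.7 182.3]]
```

View pics/c11.png

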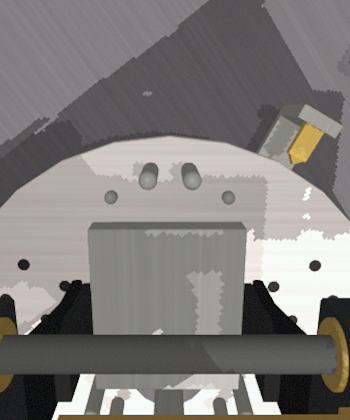

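Pins observed: low (261,197) and (378,197), tall (299,180) and (341,180). These match the prediction within 2 px, with columns matching. Pointer and plate look right. Descend halfway and check the settled pose.

```bash
python3 -m jog '[[[1,0,10],[0,0,0],1],[[1,0,15],[0,0,0],1],[[1,0,15],[0,0,0],1],[[1,0,15],[0,0,0],1],[[1,0,15],[0,0,0],1],[[1,0,15],[0,0,0],1]]' | tail -2
python3 - <<'E'
from h import *
s=bot.read_state();print(rel([.6224,.0965,.034],53.8),s['position'],s['qvel'].round(2) if hasattr(s['qvel'],'round') else s['qvel'])
E
```

```text
force: [0.3, 0.6, -3.8]
opening: 0.686
(array([-1.1, -0.4, 82.3]), np.float64(-0.0)) [0.6232909  0.09713545 0.11634107] [-0.3  -0.15 -0.06  0.    0.04  0.02]
```

```bash
python3 -m jog '[[[0,-0.4,20],[0,0,0],1],[[0,-0.4,40],[0,0,0],1],[[0,-0.4,55],[0,0,0],1],[[0,-0.4,65],[0,0,0],1],[[0,-0.4,70],[0,0,0],1],[[0,-0.4,74],[0,0,0],1],[[0,-0.4,78],[0,0,0],1],[[0,-0.4,82],[0,0,0],1],[[0,-0.4,82],[0,0,0],1]]'|grep -v rot; python3 -m jog '[[[0,0,1],[0,0,0],1],[[0,0,2],[0,0,0],1],[[0,0,2],[0,0,0],1],[[0,0,2],[0,0,0],1]]'|grep -v rot
```

```text
time_s: 19.37
position: [0.6227, 0.0973, 0.034]
force: [-1.0, 0.1, -4.5]
opening: 0.688
time_s: 19.7
position: [0.6229, 0.0974, 0.0324]
force: [0.1, 0.2, -4.5]
opening: 0.684
```

```bash
python3 -m jog '[[[0,0,1],[0,0,0],1],[[0,0,1],[0,0,0],1],[[0,0,1],[0,0,0],1]]'|grep -v rot; python3 -m jog '[[[0,0,0.5],[0,0,0],1],[[0,0,0.5],[0,0,0],1],[[0,0,0.5],[0,0,0],1]]'|grep -v rot
```

```text
time_s: 19.95
position: [0.6227, 0.0974, 0.0312]
force: [-0.3, -0.4, -4.1]
opening: 0.684
time_s: 20.2
position: [0.6227, 0.0974, 0.0311]
force: [-0.5, -0.3, -0.3]
opening: 0.684
```

Contact came at exactly the predicted height (60 mm above the pick), so the plate is seated. Release, lift, and go to look at base 2.

```bash
python3 -m jog '[[[0,0,0],[0,0,0],0],[[0,0,0],[0,0,0],0],[[0,0,0],[0,0,0],0],[[0,0,0],[0,0,0],0],[[0,0,0],[0,0,0],0],[[0,0,-20],[0,0,0],0],[[0,0,-50],[0,0,0],0],[[0,0,-85],[0,0,0],0],[[0,0,-120],[0,0,0],0],[[0,0,-130],[0,0,0],0],[[0,0,-130],[0,0,0],0],[[0,0,-130],[0,0,0],0]]'|grep -v rot
python3 - <<'E'
from h import *
shot('wrist','w12'); s=bot.read_state(); print(s['position'],rel([.54,.3875,.15],155.5))
E
python3 -m jog '[[[185,-238,11],[0,0,-102],0],[[185,-238,11],[0,0,-102],0],[[185,-238,11],[0,0,-102],0],[[185,-238,11],[0,0,-102],0],[[185,-238,11],[0,0,-102],0],[[185,-238,11],[0,0,-102],0],[[185,-238,11],[0,0,-102],0],[[185,-238,11],[0,0,-102],0],[[185,-238,11],[0,0,-102],0],[[185,-238,11],[0,0,-102],0],[[185,-238,11],[0,0,-102],0],[[185,-238,11],[0,0,-102],0]]' >/dev/null;  python3 -m jog '[[[0,0,0],[0,0,-20],0],[[0,0,0],[0,0,-20],0],[[0,0,0],[0,0,-20],0],[[0,0,0],[0,0,-20],0],[[0,0,0],[0,0,-20],0]]'
python3 - <<'E'
from h import *
shot('wrist','w13'); im,p,R=load('w13'); KM=cam('wrist',p,R); print(p)
for o in plates(im,KM)[:4]: print(o)
o=plates(im,KM); 
if o: print(rel([np.median([a[1] for a in o])/1e3,np.median([a[2] for a in o])/1e3,-.028],np.median([a[3] for a in o])+180))
im,p,R=load('w12'); KM=cam('wrist',p,R); print('seated',plates(im,KM,.072)[:4])
E
```

```text
time_s: 21.2
position: [0.6225, 0.0974, 0.1607]
force: [-0.6, 0.4, -0.8]
opening: 0.999
[0.62140748 0.09735007 0.15927964] (array([ 186. , -237.1,    9.5]), np.float64(-101.71))
time_s: 22.67
position: [0.5386, 0.3866, 0.1472]
tcp_rot: [[-0.937, 0.349, -0.004], [0.349, 0.937, -0.002], [0.003, -0.003, -1.0]]
force: [-0.1, -0.7, 0.3]
opening: 0.998
[0.53862989 0.38657107 0.14716952]
(174, 484.6, 412.7, -24.3, 69.8, 60.9)
(array([ 59.5,   5.9, 175.8]), np.float64(3.89))
seated []
```

```bash
python3 -m jog '[[[30,3,30],[0,0,4],0],[[59,6,60],[0,0,4],0],[[59,6,90],[0,0,4],0],[[59,6,120],[0,0,4],0],[[59,6,130],[0,0,4],0],[[59,6,130],[0,0,4],0],[[59,6,130],[0,0,4],0],[[59,6,130],[0,0,4],0],[[59,6,130],[0,0,4],0]]'|grep -E 'pos'
python3 - <<'E'
from h import *
s=bot.read_state(); print(s['position'],np.abs(s['qvel']).max(),rel([.4852,.4125,-.028],155.6))
E
```

```text
position: [0.4885, 0.414, 0.0217]
[0.48854425 0.41398166 0.02173628] 0.4000025205463858 (array([ 2.6, -2.9, 49.7]), np.float64(0.09))
```

```bash
python3 -m jog '[[[2.6,-2.9,15],[0,0,0],0],[[2.6,-2.9,28],[0,0,0],0],[[2.6,-2.9,38],[0,0,0],0],[[2.6,-2.9,45],[0,0,0],0],[[2.6,-2.9,49],[0,0,0],0],[[2.6,-2.9,49],[0,0,0],0],[[2.6,-2.9,49],[0,0,0],0],[[2.6,-2.9,49],[0,0,0],1],[[2.6,-2.9,49],[0,0,0],1],[[2.6,-2.9,49],[0,0,0],1],[[2.6,-2.9,49],[0,0,0],1],[[2.6,-2.9,49],[0,0,0],1]]'|grep -v rot;python3 -m jog '[[[0,0,0],[0,0,0],1],[[0,0,0],[0,0,0],1],[[0,0,0],[0,0,0],1],[[0,0,0],[0,0,0],1],[[0,0,0],[0,0,0],1],[[0,0,0],[0,0,0],1]]'
```

```text
time_s: 24.47
position: [0.4833, 0.4119, -0.029]
force: [0.4, 2.8, -0.2]
opening: 0.708
time_s: 24.97
position: [0.4834, 0.4121, -0.029]
tcp_rot: [[-0.912, 0.411, 0.001], [0.411, 0.912, 0.001], [-0.0, 0.001, -1.0]]
force: [-1.2, 1.5, 2.4]
opening: 0.687
```

```bash
python3 -m jog '[[[0,0,-10],[0,0,0],1],[[0,0,-40],[0,0,0],1],[[0,0,-75],[0,0,0],1],[[0,0,-110],[0,0,0],1],[[0,0,-145],[0,0,0],1],[[0,0,-160],[0,0,0],1],[[0,0,-160],[0,0,0],1],[[0,0,-160],[0,0,0],1],[[0,0,-160],[0,0,0],1]]'
cat >> h.py <<'E'
def edges(name,cols,r0,r1):
    g=cv2.GaussianBlur(cv2.cvtColor(cv2.imread(f'pics/{name}.png'),cv2.COLOR_BGR2GRAY),(1,3),0).astype(int)
    for c in cols:
        d=g[r0+2:r1,c]-g[r0:r1-2,c]; k=np.argsort(-abs(d))[:4]; print(c,sorted([(int(i)+r0+1,int(d[i])) for i in k]))
E
python3 - <<'E'
from h import *
shot('wrist','w14'); 
edges('w14',(280,300,320,340),200,250);edges('w14',(260,300,320,340,370),376,400); print(rel([.4765,.0325,.131],173.8),bot.read_state()['position'])
E
```

```text
time_s: 25.72
position: [0.481, 0.4103, 0.1285]
tcp_rot: [[-0.912, 0.411, -0.005], [0.411, 0.912, -0.003], [0.003, -0.005, -1.0]]
force: [0.2, 0.3, -3.8]
opening: 0.685
280 [(215, 16), (231, 18), (232, 29), (233, 22)]
300 [(224, 22), (225, 22), (232, 25), (233, 20)]
320 [(224, 24), (225, 23), (232, 24), (233, 21)]
340 [(224, 22), (225, 23), (232, 23), (233, 22)]
260 [(390, -15), (391, -26), (392, -20), (393, -6)]
300 [(390, -11), (391, -20), (392, -18), (393, -10)]
320 [(390, -11), (391, -22), (392, -18), (394, 4)]
340 [(390, -9), (391, -18), (392, -16), (393, -9)]
370 [(390, -9), (391, -23), (392, -19), (393, -5)]
(array([-151.2, -346.3,   -1.8]), np.float64(-18.07)) [0.48094181 0.41029687 0.12798982]
```

Row edges are shifted +3 px relative to the first plate, so this plate sits −1.2 mm in tool x; I'll compensate for that. Moving to station 1.

```bash
python3 -m jog '[[[-13,-31,0],[0,0,-2],1],[[-27,-64,0],[0,0,-4],1],[[-42,-98,0],[0,0,-6],1],[[-56,-132,0],[0,0,-8],1],[[-70,-166,0],[0,0,-10],1],[[-85,-200,0],[0,0,-12],1],[[-99,-234,0],[0,0,-14],1],[[-113,-268,0],[0,0,-16],1],[[-127,-301,0],[0,0,-18],1],[[-140,-331,0],[0,0,-18],1],[[-148.3,-349.8,0],[0,0,-18],1],[[-148.3,-349.8,0],[0,0,-18],1]]'
python3 -m jog '[[[0,0,0],[0,0,0],1],[[0,0,0],[0,0,0],1],[[0,0,0],[0,0,0],1],[[0,0,0],[0,0,0],1]]' | head -1
cat > pins.py <<'E'
from h import *
# template-match the four outer pins of a station, templates from w11
ref,_,_=load('w11'); 
pts=[(26,36.5,68,(261,197)),(26,-36.5,68,(378,197)),(42.5,11.75,104,(299,180)),(42.5,-11.75,104,(341,180))]
def check(name,C,yaw,z=None):
    im,p,R=load(name); KM=cam('wrist',p,R); a=np.radians(yaw);X=np.array([np.cos(a),np.sin(a)]);Y=np.array([-X[1],X[0]])
    g=cv2.cvtColor(im,cv2.COLOR_BGR2GRAY); r=cv2.cvtColor(ref,cv2.COLOR_BGR2GRAY)
    for x,y,z,(u,v) in pts:
        q=proj(KM,np.r_[np.array(C)+X*x/1e3+Y*y/1e3,z/1e3])[0]; t=r[v-11:v+12,u-11:u+12]; i,j=np.round(q).astype(int)
        w=g[j-25:j+26,i-25:i+26]; m=cv2.matchTemplate(w,t,cv2.TM_CCOEFF_NORMED); _,mx,_,l=cv2.minMaxLoc(m)
        print((x,y),'pred',q.round(1),'found',(i-25+l[0]+11,j-25+l[1]+11),round(mx,2))
E
python3 - <<'E'
from pins import *
shot('wrist','w15'); s=bot.read_state(); print(s['position'],rel([.4749,.0324,.131],173.8))
check('w15',(.4766,.0322),173.8)
E
```

```text
time_s: 26.77
position: [0.4738, 0.0281, 0.1291]
tcp_rot: [[-0.994, 0.113, -0.003], [0.113, 0.994, -0.001], [0.003, -0.002, -1.0]]
force: [-0.0, 1.0, -4.0]
opening: 0.684
time_s: 27.1
[0.47420727 0.03298171 0.13038784] (array([-0.8, -0.5, -0.6]), np.float64(0.05))
(26, 36.5) pred [255.9 200.7] found (np.int64(259), np.int64(199)) 0.95
(26, -36.5) pred [375.3 200.7] found (np.int64(375), np.int64(199)) 0.96
(42.5, 11.75) pred [292.8 183.8] found (np.int64(297), np.int64(182)) 0.78
(42.5, -11.75) pred [338.1 183.8] found (np.int64(338), np.int64(182)) 0.86
```

Pins found with high scores. Relative to the held plate, the offsets match the first (successful) placing within about 0.3 mm. Descend.

```bash
python3 -m jog '[[[0,0,20],[0,0,0],1],[[0,0,40],[0,0,0],1],[[0,0,60],[0,0,0],1],[[0,0,75],[0,0,0],1],[[0,0,83],[0,0,0],1],[[0,0,88],[0,0,0],1],[[0,0,92],[0,0,0],1],[[0,0,96],[0,0,0],1],[[0,0,96],[0,0,0],1],[[0,0,96],[0,0,0],1]]'|grep -v rot; python3 -m jog '[[[0,0,1],[0,0,0],1],[[0,0,2],[0,0,0],1],[[0,0,2],[0,0,0],1],[[0,0,2],[0,0,0],1]]'|grep -v rot
```

```text
time_s: 27.98
position: [0.475, 0.0319, 0.035]
force: [0.3, -0.1, -3.6]
opening: 0.682
time_s: 28.32
position: [0.4746, 0.0318, 0.0328]
force: [0.3, 0.3, -3.9]
opening: 0.686
```

```bash
python3 -m jog '[[[0.4,1.1,-1],[0,0,0],1],[[0.4,1.1,0],[0,0,0],1],[[0.4,1.1,0.5],[0,0,0],1],[[0.4,1.1,1],[0,0,0],1],[[0.4,1.1,1],[0,0,0],1],[[0.4,1.1,1],[0,0,0],1]]'|grep -v rot; python3 -m jog '[[[0,0,0.5],[0,0,0],1],[[0,0,0.8],[0,0,0],1],[[0,0,0.8],[0,0,0],1]]'|grep -v rot
```

```text
time_s: 28.82
position: [0.4743, 0.033, 0.0316]
force: [0.5, 0.3, -5.2]
opening: 0.682
time_s: 29.07
position: [0.4743, 0.033, 0.0309]
force: [-0.2, -0.0, -2.6]
opening: 0.687
```

Both bases are seated. Release, lift, and travel to the rack for a close look, yaw → 19.8°.

```bash
python3 -m jog '[[[0,0,0],[0,0,0],0],[[0,0,0],[0,0,0],0],[[0,0,0],[0,0,0],0],[[0,0,0],[0,0,0],0],[[0,0,0],[0,0,0],0],[[0,0,-20],[0,0,0],0],[[0,0,-50],[0,0,0],0],[[0,0,-85],[0,0,0],0],[[0,0,-120],[0,0,0],0],[[0,0,-140],[0,0,0],0],[[0,0,-140],[0,0,0],0],[[0,0,-140],[0,0,0],0]]'|grep -v rot
python3 - <<'E'
from h import *
shot('wrist','w16')
E
python3 -m jog '[[[-54,-467,0],[0,0,85],0.65],[[-54,-467,0],[0,0,85],0.65],[[-54,-467,0],[0,0,85],0.65],[[-54,-467,0],[0,0,85],0.65],[[-54,-467,0],[0,0,85],0.65],[[-54,-467,0],[0,0,85],0.65],[[-54,-467,0],[0,0,85],0.65],[[-54,-467,0],[0,0,85],0.65],[[-54,-467,0],[0,0,85],0.65],[[-54,-467,0],[0,0,85],0.65],[[-54,-467,0],[0,0,85],0.65],[[-54,-467,0],[0,0,85],0.65]]'|grep pos
python3 -m jog '[[[0,0,20],[0,0,68.7],0.65],[[0,0,20],[0,0,68.7],0.65],[[0,0,20],[0,0,68.7],0.65],[[0,0,20],[0,0,68.7],0.65],[[0,0,20],[0,0,68.7],0.65],[[0,0,20],[0,0,68.7],0.65],[[0,0,20],[0,0,68.7],0.65],[[0,0,20],[0,0,68.7],0.65],[[0,0,20],[0,0,68.7],0.65],[[0,0,20],[0,0,68.7],0.65],[[0,0,20],[0,0,68.7],0.65],[[0,0,20],[0,0,68.7],0.65]]'
python3 - <<'E'
from h import *
shot('wrist','w17'); im,p,R=load('w17'); KM=cam('wrist',p,R)
y=np.radians(19.8);X=np.array([np.cos(y),np.sin(y),0]);Y=np.array([-X[1],X[0],0])
g=cv2.cvtColor(im,cv2.COLOR_BGR2GRAY)
for n,m in(('D',(.541,-.4137,.058)),('C',(.5267,-.3742,.058))):
    m=np.array(m); print(n,proj(KM,[m+a*X*.047+b*Y*.005 for a in(-1,1) for b in(-1,1)]).round(0).tolist(),rel(m,19.8))
    for x in(-.03,0,.03):
        r=np.arange(-.015,.0151,.0005); uv=proj(KM,np.array([m+X*x+Y*t for t in r])).astype(np.float32)
        v=cv2.remap(g,uv[:,0][None],uv[:,1][None],1)[0]; print('across',x,v.astype(int)[::2].tolist())
    r=np.arange(-.057,.0571,.0005); uv=proj(KM,np.array([m+X*t for t in r])).astype(np.float32)
    v=cv2.remap(g,uv[:,0][None],uv[:,1][None],1)[0].astype(int); print('ends',v[:40:2].tolist(),v[-40::2].tolist())
E
```

```text
time_s: 30.07
position: [0.4751, 0.0329, 0.1721]
force: [-0.2, 0.5, -1.4]
opening: 0.998
position: [0.4758, -0.4436, 0.1681]
time_s: 32.12
position: [0.4762, -0.4361, 0.1486]
tcp_rot: [[0.939, 0.344, -0.002], [0.344, -0.939, 0.003], [-0.001, -0.004, -1.0]]
force: [-0.1, 0.4, -0.3]
opening: 0.353
D [[326.0, 196.0], [312.0, 196.0], [328.0, 46.0], [312.0, 45.0]] (array([68.5,  1.3, 91. ]), np.float64(0.35))
across -0.03 [188, 187, 188, 188, 189, 187, 188, 187, 187, 185, 196, 209, 209, 210, 210, 208, 208, 208, 210, 203, 171, 162, 161, 162, 161, 159, 178, 187, 188, 189, 189]
across 0 [187, 186, 186, 187, 185, 187, 186, 185, 186, 184, 184, 208, 211, 213, 213, 210, 209, 209, 211, 207, 176, 161, 161, 162, 161, 165, 183, 187, 187, 187, 188]
across 0.03 [188, 187, 187, 188, 186, 186, 186, 186, 187, 186, 192, 212, 213, 214, 215, 214, 213, 212, 213, 210, 176, 161, 162, 161, 162, 171, 187, 189, 190, 187, 188]
ends [157, 157, 157, 173, 224, 233, 231, 231, 231, 225, 194, 212, 251, 255, 255, 255, 238, 205, 208, 207] [216, 215, 215, 216, 216, 215, 216, 215, 216, 182, 191, 191, 191, 190, 188, 189, 189, 171, 126, 124]
C [[264.0, 196.0], [250.0, 196.0], [260.0, 45.0], [244.0, 45.0]] (array([ 68.7, -40.7,  91.1]), np.float64(0.35))
across -0.03 [188, 188, 189, 189, 183, 130, 128, 131, 130, 126, 182, 212, 211, 213, 211, 209, 208, 208, 209, 203, 188, 189, 188, 188, 188, 187, 188, 188, 187, 188, 187]
across 0 [188, 189, 188, 189, 183, 137, 129, 129, 129, 131, 173, 210, 212, 213, 211, 210, 208, 208, 210, 204, 190, 190, 190, 189, 190, 189, 190, 191, 190, 190, 189]
across 0.03 [188, 187, 188, 190, 184, 144, 131, 130, 130, 128, 173, 213, 213, 214, 214, 213, 209, 209, 211, 208, 230, 243, 243, 244, 244, 244, 243, 243, 243, 244, 243]
ends [160, 161, 159, 156, 219, 229, 232, 235, 218, 178, 186, 183, 184, 183, 183, 183, 183, 185, 187, 186] [212, 212, 214, 213, 212, 212, 213, 213, 159, 158, 192, 190, 191, 191, 188, 187, 187, 174, 125, 124]
```

Web D and C edges confirm the positions within 0.5 mm and the yaw. Go down on web D in two stages.

```bash
python3 -m jog '[[[35,1,20],[0,0,0.3],0.65],[[68.5,1.3,50],[0,0,0.3],0.65],[[68.5,1.3,80],[0,0,0.3],0.65],[[68.5,1.3,90],[0,0,0.3],0.65],[[68.5,1.3,90],[0,0,0.3],0.65],[[68.5,1.3,90],[0,0,0.3],0.65],[[68.5,1.3,90],[0,0,0.3],0.65],[[68.5,1.3,90],[0,0,0.3],0.65]]'|grep pos
python3 - <<'E'
from h import *
print(rel([.541,-.4136,-.010],19.8), bot.read_state()['opening'])
E
```

```text
position: [0.5422, -0.4166, 0.0632]
(array([-0.2, -3.5, 73.2]), np.float64(-0.11)) 0.3517076217135163
```

```bash
python3 -m jog '[[[0,-3.4,5],[0,0,0],0.65],[[0,-3.4,20],[0,0,0],0.65],[[0,-3.4,40],[0,0,0],0.65],[[0,-3.4,58],[0,0,0],0.65],[[0,-3.4,68],[0,0,0],0.65],[[0,-3.4,73],[0,0,0],0.65],[[0,-3.4,73],[0,0,0],0.65],[[0,-3.4,73],[0,0,0],0.65]]'|grep -v rot;python3 -m jog '[[[0,0,0],[0,0,0],1],[[0,0,0],[0,0,0],1],[[0,0,0],[0,0,0],1],[[0,0,0],[0,0,0],1],[[0,0,0],[0,0,0],1],[[0,0,0],[0,0,0],1],[[0,0,0],[0,0,0],1],[[0,0,0],[0,0,0],1],[[0,0,0],[0,0,0],1],[[0,0,0],[0,0,0],1]]'|grep -v rot
```

```text
time_s: 33.5
position: [0.541, -0.4121, -0.0115]
force: [-0.1, 0.0, -0.2]
opening: 0.347
time_s: 34.33
position: [0.5414, -0.4125, -0.0113]
force: [-0.2, -1.2, 5.3]
opening: 0.111
```

Web D is gripped (9.7 mm). Lift it straight out and measure where its ends sit in the tool.

```bash
python3 -m jog '[[[0,0,-5],[0,0,0],1],[[0,0,-15],[0,0,0],1],[[0,0,-30],[0,0,0],1],[[0,0,-50],[0,0,0],1],[[0,0,-75],[0,0,0],1],[[0,0,-105],[0,0,0],1],[[0,0,-140],[0,0,0],1],[[0,0,-170],[0,0,0],1],[[0,0,-177],[0,0,0],1],[[0,0,-177],[0,0,0],1],[[0,0,-177],[0,0,0],1]]'|grep -v rot
cat > webm.py <<'E'
from h import *
T=cam('wrist',np.zeros(3),np.eye(3))
def web(name):
    for x in(.047,-.047): print('pred end',x,[proj(T,[x,y,-.0693])[0].round(1).tolist() for y in(-.005,.005)], 'lower',proj(T,[x,0,-.0193])[0].round(1))
    g=cv2.cvtColor(cv2.imread(f'pics/{name}.png'),cv2.COLOR_BGR2GRAY).astype(int)
    r=int(proj(T,[.047,0,-.0693])[0][1])
    print('rows@317',r-25,g[r-25:r+25,317].tolist()); print('row+20 cols 290-345',g[r+20,290:345].tolist())
    return g
E
python3 - <<'E'
from webm import *
shot('wrist','w18'); web('w18'); print(rel([.4758,.0330,.165],173.8))
E
```

```text
time_s: 35.25
position: [0.5393, -0.41, 0.1627]
force: [0.4, -0.4, -4.9]
opening: 0.113
pred end 0.047 [[300.0, 217.6], [333.2, 217.6]] lower [316.8 188.1]
pred end -0.047 [[302.9, 468.4], [330.4, 468.4]] lower [316.8 383.6]
rows@317 192 [140, 144, 145, 143, 142, 142, 140, 139, 140, 139, 140, 139, 140, 142, 141, 138, 137, 137, 139, 140, 143, 140, 137, 137, 137, 138, 138, 137, 137, 169, 194, 203, 208, 207, 206, 207, 207, 208, 205, 206, 206, 206, 206, 206, 206, 207, 207, 207, 206, 206]
row+20 cols 290-345 [233, 232, 230, 231, 230, 229, 230, 229, 229, 230, 208, 183, 195, 202, 206, 207, 208, 207, 208, 208, 206, 205, 205, 206, 206, 207, 206, 207, 208, 206, 206, 207, 207, 206, 205, 207, 206, 206, 206, 205, 206, 199, 179, 227, 250, 248, 247, 247, 247, 247, 247, 246, 245, 245, 245]
(array([  90.2, -437.9,   -0.9]), np.float64(-154.06))
```

Web offset in tool x is about −1.1 mm (front edge row 221 vs 217.6), columns centred. Carry it high to station 1.

```bash
python3 -m jog '[[[7,-34,0],[0,0,-7],1],[[15,-72,0],[0,0,-14],1],[[23,-111,0],[0,0,-21],1],[[31,-150,0],[0,0,-28],1],[[38,-189,0],[0,0,-35],1],[[46,-228,0],[0,0,-42],1],[[54,-267,0],[0,0,-49],1],[[62,-306,0],[0,0,-56],1],[[70,-345,0],[0,0,-63],1],[[78,-384,0],[0,0,-70],1],[[84,-415,0],[0,0,-77],1],[[89,-438,0],[0,0,-84],1]]'|grep pos
python3 -m jog '[[[0,0,0],[0,0,-7],1],[[0,0,0],[0,0,-14],1],[[0,0,0],[0,0,-21],1],[[0,0,0],[0,0,-28],1],[[0,0,0],[0,0,-35],1],[[0,0,0],[0,0,-42],1],[[0,0,0],[0,0,-49],1],[[0,0,0],[0,0,-56],1],[[0,0,0],[0,0,-63],1],[[0,0,0],[0,0,-70],1],[[0,0,0],[0,0,-70],1],[[0,0,0],[0,0,-70],1]]'
python3 - <<'E'
from h import *
print(rel([.4747,.0331,.1],173.8))
E
```

```text
position: [0.4726, 0.0339, 0.1624]
time_s: 37.3
position: [0.4748, 0.031, 0.1631]
tcp_rot: [[-0.994, 0.112, -0.005], [0.112, 0.994, 0.001], [0.005, 0.0, -1.0]]
force: [-0.3, -0.3, -3.9]
opening: 0.115
(array([ 0.1,  2.1, 63.1]), np.float64(-0.25))
```

```bash
python3 -m jog '[[[0,2,15],[0,0,-0.2],1],[[0,2,35],[0,0,-0.2],1],[[0,2,55],[0,0,-0.2],1],[[0,2,66],[0,0,-0.2],1],[[0,2,66],[0,0,-0.2],1],[[0,2,66],[0,0,-0.2],1],[[0,2,66],[0,0,-0.2],1],[[0,2,66],[0,0,-0.2],1],[[0,2,66],[0,0,-0.2],1]]'|grep -v rot
python3 - <<'E'
from pins import *
shot('wrist','w19'); im,p,R=load('w19'); print(p,rel([.4747,.0331,.0527],173.8))
check('w19',(.4758,.0330),173.8)
cv2.imwrite('pics/c19.png',np.hstack([cv2.resize(im[130:330,220:420],(600,600),interpolation=3)]))
E
```

```text
time_s: 38.05
position: [0.4775, 0.0326, 0.0997]
force: [-1.0, -0.4, -3.3]
opening: 0.113
[0.47746616 0.03255935 0.09965542] (array([ 2.8,  0.2, 46.9]), np.float64(0.12))
(26, 36.5) pred [249.4 204.3] found (np.int64(252), np.int64(203)) 0.79
(26, -36.5) pred [384.7 204.5] found (np.int64(383), np.int64(203)) 0.79
(42.5, 11.75) pred [291.  185.8] found (np.int64(295), np.int64(180)) 0.53
(42.5, -11.75) pred [343.5 185.9] found (np.int64(341), np.int64(181)) 0.55
```

View pics/c19.png

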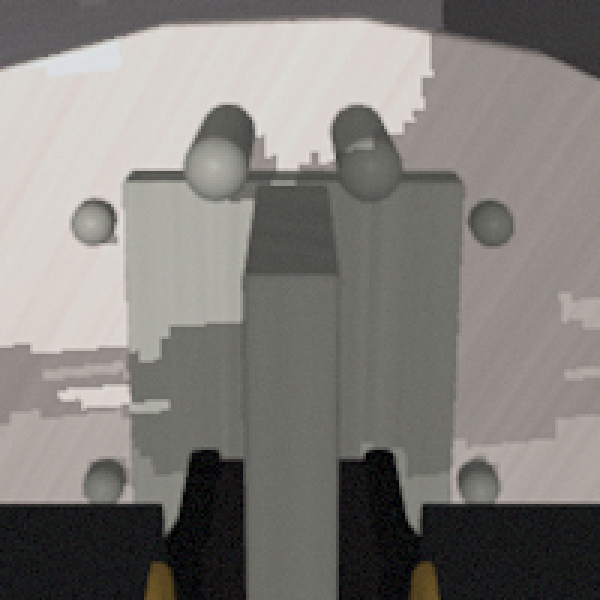

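Image 16 (last): the base lies between its pins, with low pin tops (251,204) and (384,204) and tall pin tops (292,186) and (343,186). The web is centred between them in y, and the pins match prediction within 1 px. I only need +2.8 mm in tool x. Descend in stages.

```bash
python3 -m jog '[[[2.8,0.3,0],[0,0,0.1],1],[[2.8,0.3,4],[0,0,0.1],1],[[2.8,0.3,8],[0,0,0.1],1],[[2.8,0.3,10],[0,0,0.1],1],[[2.8,0.3,10],[0,0,0.1],1],[[2.8,0.3,10],[0,0,0.1],1],[[2.8,0.3,10],[0,0,0.1],1]]'|grep -v rot
python3 - <<'E'
from h import *
print(rel([.4747,.0331,.0527],173.8))
E
```

```text
time_s: 38.68
position: [0.4741, 0.0333, 0.0888]
force: [0.4, -0.9, -3.8]
opening: 0.112
(array([-0.6, -0.1, 36.1]), np.float64(0.04))
```

```bash
python3 -m jog '[[[-0.6,0,6],[0,0,0],1],[[-0.6,0,12],[0,0,0],1],[[-0.6,0,18],[0,0,0],1],[[-0.6,0,24],[0,0,0],1],[[-0.6,0,29],[0,0,0],1],[[-0.6,0,33],[0,0,0],1],[[-0.6,0,33],[0,0,0],1],[[-0.6,0,33],[0,0,0],1]]'|grep -v rot
python3 -m jog '[[[0,0,1],[0,0,0],1],[[0,0,2],[0,0,0],1],[[0,0,2],[0,0,0],1],[[0,0,2],[0,0,0],1]]'|grep -v rot
python3 - <<'E'
from h import *
print(rel([.4747,.0331,.0527],173.8))
E
```

```text
time_s: 39.35
position: [0.4744, 0.0332, 0.0555]
force: [0.5, -0.3, -3.5]
opening: 0.114
time_s: 39.68
position: [0.4747, 0.0332, 0.054]
force: [-0.8, 0.5, -3.6]
opening: 0.112
(array([-0. , -0.1,  1.3]), np.float64(0.04))
```

```bash
python3 -m jog '[[[0,0,0.6],[0,0,0],1],[[0,0,1],[0,0,0],1],[[0,0,1],[0,0,0],1]]'|grep -v rot
python3 -m jog '[[[0,0,0.4],[0,0,0],1],[[0,0,0.6],[0,0,0],1],[[0,0,0.6],[0,0,0],1]]'|grep -v rot
```

```text
time_s: 39.93
position: [0.4746, 0.0332, 0.0529]
force: [0.4, 0.7, -3.3]
opening: 0.115
time_s: 40.18
position: [0.4746, 0.0332, 0.0526]
force: [-1.2, -0.7, 0.8]
opening: 0.116
```

Contact is at the expected height. Release, rise, and fly to web C.

```bash
python3 -m jog '[[[0,0,0],[0,0,0],0.65],[[0,0,0],[0,0,0],0.65],[[0,0,0],[0,0,0],0.65],[[0,0,0],[0,0,0],0.65],[[0,0,0],[0,0,0],0.65],[[0,0,-5],[0,0,0],0.65],[[0,0,-20],[0,0,0],0.65],[[0,0,-45],[0,0,0],0.65],[[0,0,-80],[0,0,0],0.65],[[0,0,-110],[0,0,0],0.65],[[0,0,-112],[0,0,0],0.65],[[0,0,-112],[0,0,0],0.65]]'|grep -v rot
python3 - <<'E'
from h import *
shot('wrist','w20'); print(rel([.525,-.3748,.165],19.8))
E
python3 -m jog '[[[-8,-33,0],[0,0,7],0.65],[[-16,-66,0],[0,0,14],0.65],[[-24,-100,0],[0,0,21],0.65],[[-32,-134,0],[0,0,28],0.65],[[-40,-168,0],[0,0,35],0.65],[[-48,-202,0],[0,0,42],0.65],[[-56,-236,0],[0,0,49],0.65],[[-64,-270,0],[0,0,56],0.65],[[-72,-304,0],[0,0,63],0.65],[[-80,-338,0],[0,0,70],0.65],[[-88,-372,0],[0,0,77],0.65],[[-96,-400,0],[0,0,84],0.65]]'|grep pos
python3 -m jog '[[[0,0,0],[0,0,7],0.65],[[0,0,0],[0,0,14],0.65],[[0,0,0],[0,0,21],0.65],[[0,0,0],[0,0,28],0.65],[[0,0,0],[0,0,35],0.65],[[0,0,0],[0,0,42],0.65],[[0,0,0],[0,0,49],0.65],[[0,0,0],[0,0,56],0.65],[[0,0,0],[0,0,63],0.65],[[0,0,0],[0,0,69.8],0.65],[[0,0,0],[0,0,69.8],0.65],[[0,0,0],[0,0,69.8],0.65]]'
python3 - <<'E'
from h import *
print(rel([.525,-.3748,.063],19.8))
E
```

```text
time_s: 41.18
position: [0.4762, 0.033, 0.1664]
force: [-1.0, 0.0, 0.2]
opening: 0.348
(array([-9.370e+01, -4.003e+02,  1.000e-01]), np.float64(154.04))
position: [0.5258, -0.3766, 0.1616]
time_s: 43.23
position: [0.5262, -0.374, 0.1622]
tcp_rot: [[0.938, 0.345, -0.003], [0.345, -0.938, 0.003], [-0.002, -0.003, -1.0]]
force: [0.3, -0.2, -1.0]
opening: 0.347
(array([-1.2,  0.7, 99.2]), np.float64(0.41))
```

```bash
python3 -m jog '[[[-1,0.7,30],[0,0,0.4],0.65],[[-1,0.7,60],[0,0,0.4],0.65],[[-1,0.7,85],[0,0,0.4],0.65],[[-1,0.7,96],[0,0,0.4],0.65],[[-1,0.7,96],[0,0,0.4],0.65],[[-1,0.7,96],[0,0,0.4],0.65],[[-1,0.7,96],[0,0,0.4],0.65],[[-1,0.7,96],[0,0,0.4],0.65]]'|grep pos
python3 - <<'E'
from h import *
s=bot.read_state();print(rel([.525,-.3748,-.011],19.8),s['qvel'])
E
```

```text
position: [0.5275, -0.3769, 0.0702]
(array([-1.8, -3.1, 81.1]), np.float64(-0.13)) [ 0.0271657  -0.21314671  0.17123085  0.03256764 -0.09447061  0.12288409]
```

```bash
python3 -m jog '[[[-1,-2,5],[0,0,0],0.65],[[-1,-2,25],[0,0,0],0.65],[[-1,-2,45],[0,0,0],0.65],[[-1,-2,63],[0,0,0],0.65],[[-1,-2,75],[0,0,0],0.65],[[-1,-2,81],[0,0,0],0.65],[[-1,-2,81],[0,0,0],0.65],[[-1,-2,81],[0,0,0],0.65]]'|grep -v rot;python3 -m jog '[[[0,0,0],[0,0,0],1],[[0,0,0],[0,0,0],1],[[0,0,0],[0,0,0],1],[[0,0,0],[0,0,0],1],[[0,0,0],[0,0,0],1],[[0,0,0],[0,0,0],1],[[0,0,0],[0,0,0],1],[[0,0,0],[0,0,0],1],[[0,0,0],[0,0,0],1],[[0,0,0],[0,0,0],1]]'|grep -v rot
python3 -m jog '[[[0,0,-5],[0,0,0],1],[[0,0,-15],[0,0,0],1],[[0,0,-30],[0,0,0],1],[[0,0,-50],[0,0,0],1],[[0,0,-75],[0,0,0],1],[[0,0,-105],[0,0,0],1],[[0,0,-140],[0,0,0],1],[[0,0,-170],[0,0,0],1],[[0,0,-177],[0,0,0],1],[[0,0,-177],[0,0,0],1],[[0,0,-177],[0,0,0],1]]'|grep -v rot
python3 - <<'E'
from webm import *
shot('wrist','w21'); web('w21'); print(rel([.6228,.0974,.165],53.8))
E
```

```text
time_s: 44.57
position: [0.5251, -0.3745, -0.0124]
force: [-0.2, 0.9, 0.4]
opening: 0.348
time_s: 45.4
position: [0.5252, -0.3747, -0.012]
force: [0.4, 0.5, 5.6]
opening: 0.113
time_s: 46.32
position: [0.5238, -0.3732, 0.1632]
force: [0.1, 0.6, -2.9]
opening: 0.111
pred end 0.047 [[300.0, 217.6], [333.2, 217.6]] lower [316.8 188.1]
pred end -0.047 [[302.9, 468.4], [330.4, 468.4]] lower [316.8 383.6]
rows@317 192 [131, 133, 131, 130, 128, 130, 131, 129, 128, 132, 130, 131, 129, 124, 129, 129, 129, 132, 132, 129, 128, 130, 129, 129, 125, 145, 176, 189, 195, 196, 195, 196, 194, 194, 195, 195, 196, 194, 195, 194, 195, 194, 195, 194, 194, 195, 195, 196, 195, 195]
row+20 cols 290-345 [216, 217, 217, 218, 217, 218, 218, 218, 220, 221, 191, 164, 184, 193, 195, 196, 195, 196, 194, 193, 194, 194, 194, 194, 194, 194, 194, 195, 195, 194, 197, 195, 195, 194, 196, 194, 195, 194, 194, 195, 194, 187, 168, 216, 238, 236, 235, 235, 235, 235, 232, 233, 232, 231, 232]
(array([ 251.7, -409.3,   -1.7]), np.float64(-34.16))
```

Web C sits centred in the tool (edge row 217.5 vs 217.6 predicted). Carry it, above the handle, to station 0.

```bash
python3 -m jog '[[[18,-30,-12],[0,0,-3],1],[[39,-63,-12],[0,0,-6],1],[[60,-97,-12],[0,0,-9],1],[[81,-131,-12],[0,0,-12],1],[[102,-165,-12],[0,0,-15],1],[[123,-199,-12],[0,0,-18],1],[[144,-233,-12],[0,0,-21],1],[[165,-267,-12],[0,0,-24],1],[[186,-301,-12],[0,0,-27],1],[[207,-335,-12],[0,0,-30],1],[[228,-369,-12],[0,0,-33],1],[[242,-394,-12],[0,0,-34],1]]'|grep pos
python3 -m jog '[[[0,0,0],[0,0,0],1],[[0,0,0],[0,0,0],1],[[0,0,0],[0,0,0],1]]'|grep pos
python3 - <<'E'
from h import *
print(rel([.6231,.0975,.0993],53.8))
E
```

```text
position: [0.6186, 0.0819, 0.173]
position: [0.6186, 0.078, 0.1738]
(array([18.6, -7.7, 74.5]), np.float64(-0.13))
```

```bash
python3 -m jog '[[[10,-4,0],[0,0,-0.1],1],[[18.6,-7.7,0],[0,0,-0.1],1],[[18.6,-7.7,20],[0,0,-0.1],1],[[18.6,-7.7,45],[0,0,-0.1],1],[[18.6,-7.7,65],[0,0,-0.1],1],[[18.6,-7.7,74],[0,0,-0.1],1],[[18.6,-7.7,74],[0,0,-0.1],1],[[18.6,-7.7,74],[0,0,-0.1],1],[[18.6,-7.7,74],[0,0,-0.1],1],[[18.6,-7.7,74],[0,0,-0.1],1],[[18.6,-7.7,74],[0,0,-0.1],1]]'
python3 - <<'E'
import pins; from pins import *
pins.ref=load('w19')[0]; pins.pts=[(26,36.5,68,(251,204)),(26,-36.5,68,(384,204)),(42.5,11.75,104,(292,186)),(42.5,-11.75,104,(343,186))]
shot('wrist','w22'); print(rel([.6231,.0975,.052],53.8)); check('w22',(.6231,.0975),53.8)
E
```

```text
time_s: 48.53
position: [0.6262, 0.0977, 0.1037]
tcp_rot: [[0.592, 0.806, 0.003], [0.806, -0.592, -0.0], [0.002, 0.002, -1.0]]
force: [-0.5, -0.0, -3.2]
opening: 0.117
(array([-1.9, -2.3, 51.5]), np.float64(-0.07))
(26, 36.5) pred [245.7 211.5] found (np.int64(247), np.int64(211)) 0.9
(26, -36.5) pred [377.9 211.3] found (np.int64(377), np.int64(211)) 0.95
(42.5, 11.75) pred [285.3 194.3] found (np.int64(286), np.int64(195)) 0.79
(42.5, -11.75) pred [336.4 194.3] found (np.int64(336), np.int64(195)) 0.65
```

Pins match the assumed station centre within 1 px. Correct and descend in stages.

```bash
python3 -m jog '[[[-1.9,-2,3],[0,0,0],1],[[-1.9,-2,8],[0,0,0],1],[[-1.9,-2,12],[0,0,0],1],[[-1.9,-2,12],[0,0,0],1],[[-1.9,-2,12],[0,0,0],1],[[-1.9,-2,12],[0,0,0],1],[[-1.9,-2,12],[0,0,0],1]]'|grep pos
python3 - <<'E'
from h import *
s=bot.read_state();print(rel([.6231,.0975,.052],53.8),s['qvel'].round(2))
E
```

```text
position: [0.6226, 0.0974, 0.0903]
(array([ 0.4,  0.3, 38.3]), np.float64(-0.06)) [-0.01 -0.07 -0.11 -0.01  0.06 -0.12]
```

```bash
python3 -m jog '[[[0.3,0.2,7],[0,0,0],1],[[0.3,0.2,14],[0,0,0],1],[[0.3,0.2,20],[0,0,0],1],[[0.3,0.2,26],[0,0,0],1],[[0.3,0.2,31],[0,0,0],1],[[0.3,0.2,35],[0,0,0],1],[[0.3,0.2,36],[0,0,0],1],[[0.3,0.2,36],[0,0,0],1],[[0.3,0.2,36],[0,0,0],1]]'|grep -v rot
python3 -m jog '[[[0,0,1],[0,0,0],1],[[0,0,1.5],[0,0,0],1],[[0,0,1.5],[0,0,0],1],[[0,0,1.5],[0,0,0],1]]'|grep -v rot
python3 - <<'E'
from h import *
print(rel([.6231,.0975,.052],53.8))
E
```

```text
time_s: 49.92
position: [0.6229, 0.0975, 0.0543]
force: [0.6, 0.0, -2.4]
opening: 0.118
time_s: 50.25
position: [0.6228, 0.0975, 0.053]
force: [-0.5, -0.1, -2.5]
opening: 0.108
(array([0.2, 0.2, 1. ]), np.float64(-0.06))
```

```bash
python3 -m jog '[[[0.2,0.2,0.5],[0,0,0],1],[[0.2,0.2,0.8],[0,0,0],1],[[0.2,0.2,0.8],[0,0,0],1]]'|grep -v rot
python3 -m jog '[[[0,0,0.4],[0,0,0],1],[[0,0,0.6],[0,0,0],1],[[0,0,0.6],[0,0,0],1]]'|grep -v rot
```

```text
time_s: 50.5
position: [0.6231, 0.0975, 0.052]
force: [-0.4, 1.0, -2.2]
opening: 0.114
time_s: 50.75
position: [0.6231, 0.0975, 0.052]
force: [-1.4, -0.3, 1.8]
opening: 0.11
```

Contact on base. Release, rise clear of the handle, and go above it with yaw −36.2° (tool x along the bar).

```bash
python3 -m jog '[[[0,0,0],[0,0,0],0.65],[[0,0,0],[0,0,0],0.65],[[0,0,0],[0,0,0],0.65],[[0,0,0],[0,0,0],0.65],[[0,0,0],[0,0,0],0.65],[[0,0,-5],[0,0,0],0.65],[[0,0,-20],[0,0,0],0.65],[[0,0,-45],[0,0,0],0.65],[[0,0,-80],[0,0,0],0.65],[[0,0,-115],[0,0,0],0.65],[[0,0,-145],[0,0,0],0.65],[[0,0,-145],[0,0,0],0.65]]'|grep -v rot
python3 -m jog '[[[-10,0,0],[0,0,7],0.6],[[-25,0,0],[0,0,14],0.6],[[-40,0,0],[0,0,21],0.6],[[-60,0,0],[0,0,28],0.6],[[-80,0,0],[0,0,35],0.6],[[-92.7,0,0],[0,0,42],0.6],[[-92.7,0,0],[0,0,49],0.6],[[-92.7,0,0],[0,0,56],0.6],[[-92.7,0,0],[0,0,63],0.6],[[-92.7,0,0],[0,0,70],0.6],[[-92.7,0,0],[0,0,77],0.6],[[-92.7,0,0],[0,0,84],0.6]]'|grep pos
python3 -m jog '[[[0,0,0],[0,0,6],0.6],[[0,0,0],[0,0,6],0.6],[[0,0,0],[0,0,6],0.6],[[0,0,0],[0,0,6],0.6],[[0,0,0],[0,0,6],0.6],[[0,0,0],[0,0,6],0.6]]'
python3 - <<'E'
from h import *
shot('wrist','w23');s=bot.read_state(); print(rel([.568,.023,.126],-36.2),s['joint_positions'],s['qvel'].round(2))
# yellow blobs
im,p,R=load('w23'); KM=cam('wrist',p,R); hsv=cv2.cvtColor(im,cv2.COLOR_BGR2HSV); m=cv2.inRange(hsv,(15,110,90),(35,255,255)); n,l,st,ce=cv2.connectedComponentsWithStats(m)
for i in range(1,n):
    if st[i,4]>25: print(st[i],ce[i].round(0),unproj(KM,ce[i],.06).round(3))
E
```

```text
time_s: 51.75
position: [0.6279, 0.0976, 0.2043]
force: [0.3, -0.7, 2.0]
opening: 0.348
position: [0.5679, 0.0228, 0.1963]
time_s: 53.25
position: [0.5682, 0.0228, 0.1964]
tcp_rot: [[0.807, -0.591, 0.0], [-0.591, -0.807, -0.0], [0.0, -0.0, -1.0]]
force: [0.1, -0.6, 0.4]
opening: 0.401
(array([-0.2, -0.1, 70.4]), np.float64(-0.02)) [-8.95927326e+00  2.54461075e+01  8.99243566e+01  7.80093640e-05
  6.46296955e+01  1.17257248e+02] [-0.07  0.06 -0.07 -0.05  0.02  0.21]
[ 94  91  37  29 574] [111. 105.] [[0.724 0.099 0.06 ]]
[457 192  58  41 701] [492. 212.] [[ 0.486 -0.088  0.06 ]]
[201 321  11  71 413] [205. 358.] [[0.52  0.181 0.06 ]]
[423 321  11  71 420] [429. 358.] [[0.403 0.022 0.06 ]]
[425 408   8  11  37] [429. 411.] [[0.355 0.051 0.06 ]]
[525 408  13   6  30] [532. 410.] [[ 0.301 -0.026  0.06 ]]
[541 408  21  20 101] [552. 415.] [[ 0.285 -0.038  0.06 ]]
```

```bash
cat > ang.py <<'E'
from h import *
def blobs(name,ax=(.568,.0231)):
    im,p,R=load(name); KM=cam('wrist',p,R); hsv=cv2.cvtColor(im,cv2.COLOR_BGR2HSV); m=cv2.inRange(hsv,(15,110,90),(35,255,255)); m[300:]=0
    n,l,st,ce=cv2.connectedComponentsWithStats(m)
    for i in range(1,n):
        if st[i,4]<60: continue
        ys,xs=np.nonzero(l==i); w=unproj(KM,np.c_[xs,ys],.06)[:,:2]-ax; r=np.hypot(*w.T); k=np.argsort(r)
        d=lambda v:np.degrees(np.arctan2(v[1],v[0])).round(2)
        print(name,'area',st[i,4],'box',st[i,:4],'r',r.min().round(3),r.max().round(3),'centroid ang',d(w.mean(0)),'inner',d(w[k[:6]].mean(0)),'outer',d(w[k[-6:]].mean(0)))
if __name__=='__main__':
    for n in('w2','w3','w11','w12','w15','w22','w23'): blobs(n)
E
python3 ang.py
python3 -m jog '[[[0,0,15],[0,0,0],0.6],[[0,0,35],[0,0,0],0.6],[[0,0,55],[0,0,0],0.6],[[0,0,66],[0,0,0],0.6],[[0,0,70],[0,0,0],0.6],[[0,0,70],[0,0,0],0.6],[[0,0,70],[0,0,0],0.6],[[0,0,70],[0,0,0],1],[[0,0,70],[0,0,0],1],[[0,0,70],[0,0,0],1],[[0,0,70],[0,0,0],1],[[0,0,70],[0,0,0],1]]'|grep -v rot
python3 -m jog '[[[0,0,0],[0,0,0],1],[[0,0,0],[0,0,0],1],[[0,0,0],[0,0,0],1],[[0,0,0],[0,0,0],1],[[0,0,0],[0,0,0],1]]'
```

```text
w2 area 287 box [235   0  20  25] r 0.158 0.183 centroid ang 25.92 inner 25.79 outer 26.76
w2 area 280 box [394 219  31  25] r 0.111 0.156 centroid ang -126.47 inner -126.59 outer -126.62
w3 area 649 box [593 269  37  29] r 0.157 0.182 centroid ang 25.1 inner 25.95 outer 24.37
w11 area 855 box [437 122  37  42] r 0.157 0.182 centroid ang 25.48 inner 25.51 outer 24.84
w12 area 680 box [422 121  33  37] r 0.157 0.182 centroid ang 25.56 inner 25.75 outer 25.47
w15 area 993 box [110 250  66  43] r 0.112 0.157 centroid ang -126.33 inner -126.39 outer -126.3
w22 area 1055 box [441 128  41  47] r 0.157 0.182 centroid ang 25.44 inner 25.3 outer 24.94
w23 area 574 box [94 91 37 29] r 0.158 0.185 centroid ang 25.91 inner 25.66 outer 26.08
w23 area 701 box [457 192  58  41] r 0.111 0.156 centroid ang -126.23 inner -126.11 outer -126.33
time_s: 54.3
position: [0.568, 0.0221, 0.127]
force: [-2.0, -2.1, 2.9]
opening: 0.152
time_s: 54.72
position: [0.5681, 0.0221, 0.127]
tcp_rot: [[0.807, -0.591, -0.0], [-0.591, -0.807, -0.001], [0.001, 0.001, -1.0]]
force: [-1.4, -3.6, 6.3]
opening: 0.157
```

Handle gripped (13.7 mm). Arrow −126.3°, pointer tip 25.65°, so the turn is +152.0°. Turning smoothly.

```bash
python3 -m jog '[[[0,0,0],[0,0,-1],1],[[0,0,0],[0,0,-3],1],[[0,0,0],[0,0,-6],1],[[0,0,0],[0,0,-10],1],[[0,0,0],[0,0,-14],1],[[0,0,0],[0,0,-18],1],[[0,0,0],[0,0,-22],1],[[0,0,0],[0,0,-26],1],[[0,0,0],[0,0,-30],1],[[0,0,0],[0,0,-34],1],[[0,0,0],[0,0,-37],1],[[0,0,0],[0,0,-39],1]]'
```

```text
time_s: 55.72
position: [0.568, 0.0227, 0.1269]
tcp_rot: [[0.999, 0.048, -0.0], [0.048, -0.999, 0.0], [-0.0, -0.0, -1.0]]
force: [-1.3, -2.5, 6.0]
opening: 0.159
```

Forces are small. Continue.

```bash
python3 -m jog '[[[0,0,0],[0,0,-3],1],[[0,0,0],[0,0,-7],1],[[0,0,0],[0,0,-11],1],[[0,0,0],[0,0,-15],1],[[0,0,0],[0,0,-19],1],[[0,0,0],[0,0,-23],1],[[0,0,0],[0,0,-27],1],[[0,0,0],[0,0,-31],1],[[0,0,0],[0,0,-35],1],[[0,0,0],[0,0,-39],1],[[0,0,0],[0,0,-43],1],[[0,0,0],[0,0,-47],1]]'|grep -E 'force|open'
python3 -m jog '[[[0,0,0],[0,0,-4],1],[[0,0,0],[0,0,-8],1],[[0,0,0],[0,0,-12],1],[[0,0,0],[0,0,-16],1],[[0,0,0],[0,0,-20],1],[[0,0,0],[0,0,-24],1],[[0,0,0],[0,0,-28],1],[[0,0,0],[0,0,-32],1],[[0,0,0],[0,0,-36],1],[[0,0,0],[0,0,-40],1],[[0,0,0],[0,0,-43],1],[[0,0,0],[0,0,-46],1]]'|grep -E 'force|open'
python3 -m jog '[[[0,0,0],[0,0,-3],1],[[0,0,0],[0,0,-6],1],[[0,0,0],[0,0,-9],1],[[0,0,0],[0,0,-12],1],[[0,0,0],[0,0,-15],1],[[0,0,0],[0,0,-17],1],[[0,0,0],[0,0,-19],1],[[0,0,0],[0,0,-20],1],[[0,0,0],[0,0,-20],1],[[0,0,0],[0,0,-20],1],[[0,0,0],[0,0,-20],1],[[0,0,0],[0,0,-20],1]]'
python3 - <<'E'
from ang import *
shot('wrist','w24'); blobs('w24'); R=np.array(bot.read_state()['tcp_rot']); print(np.degrees(np.arctan2(R[1,0],R[0,0])))
E
```

```text
force: [-2.0, -1.3, 5.6]
opening: 0.163
force: [-2.8, -0.5, 6.9]
opening: 0.162
time_s: 58.72
position: [0.5672, 0.0232, 0.1269]
tcp_rot: [[-0.433, 0.901, -0.002], [0.901, 0.433, 0.001], [0.002, -0.001, -1.0]]
force: [-2.6, -0.6, 7.3]
opening: 0.159
w24 area 1105 box [489 218  73  50] r 0.11 0.156 centroid ang 24.04 inner 24.01 outer 23.92
w24 area 809 box [566 228  45  22] r 0.159 0.186 centroid ang 25.33 inner 25.73 outer 25.17
115.68155355867407
```

In the same image the arrow is at 24.0° and the pointer at 25.4–25.7°. Add 1.5°, release, and check from above.

```bash
python3 -m jog '[[[0,0,0],[0,0,-0.7],1],[[0,0,0],[0,0,-1.5],1],[[0,0,0],[0,0,-1.5],1],[[0,0,0],[0,0,-1.5],1],[[0,0,0],[0,0,-1.5],1]]'|grep rot
python3 - <<'E'
from ang import *
shot('wrist','w25'); blobs('w25')
E
python3 -m jog '[[[0,0,0],[0,0,0],0.6],[[0,0,0],[0,0,0],0.6],[[0,0,0],[0,0,0],0.6],[[0,0,0],[0,0,0],0.6],[[0,0,0],[0,0,0],0.6],[[0,0,-10],[0,0,0],0.6],[[0,0,-30],[0,0,0],0.6],[[0,0,-60],[0,0,0],0.6],[[0,0,-80],[0,0,0],0.6],[[0,0,-80],[0,0,0],0.6],[[0,0,-80],[0,0,0],0.6],[[0,0,-80],[0,0,0],0.6]]'
python3 - <<'E'
from ang import *
shot('wrist','w26'); blobs('w26')
E
```

```text
tcp_rot: [[-0.456, 0.89, -0.002], [0.89, 0.456, 0.001], [0.002, -0.001, -1.0]]
w25 area 1102 box [488 223  72  50] r 0.11 0.156 centroid ang 24.07 inner 24.03 outer 23.97
w25 area 804 box [564 235  46  21] r 0.158 0.186 centroid ang 25.33 inner 25.74 outer 24.83
time_s: 60.23
position: [0.5676, 0.0229, 0.2061]
tcp_rot: [[-0.458, 0.889, -0.001], [0.889, 0.458, 0.0], [0.001, -0.001, -1.0]]
force: [-0.3, -0.1, -0.6]
opening: 0.4
w26 area 668 box [451 198  56  39] r 0.11 0.155 centroid ang 24.06 inner 24.1 outer 24.06
w26 area 458 box [511 207  34  17] r 0.159 0.186 centroid ang 25.36 inner 25.67 outer 25.36
```

The arrow stayed at 24.06° (slack in the grip absorbed the 1.5°), and the pointer tip is at 25.70°. Regrip and turn in steps with image feedback.

```bash
python3 -m jog '[[[0,0,20],[0,0,0],0.6],[[0,0,45],[0,0,0],0.6],[[0,0,68],[0,0,0],0.6],[[0,0,80],[0,0,0],0.6],[[0,0,80],[0,0,0],0.6],[[0,0,80],[0,0,0],1],[[0,0,80],[0,0,0],1],[[0,0,80],[0,0,0],1],[[0,0,80],[0,0,0],1],[[0,0,80],[0,0,0],1],[[0,0,80],[0,0,0],1],[[0,0,80],[0,0,0],1]]'|grep -E 'pos|open'
python3 - <<'E'
from ang import *
shot('wrist','w27'); blobs('w27')
E
python3 -m jog '[[[0,0,0],[0,0,0],1],[[0,0,0],[0,0,-1],1],[[0,0,0],[0,0,-2],1],[[0,0,0],[0,0,-2],1],[[0,0,0],[0,0,-2],1],[[0,0,0],[0,0,-2],1]]'|grep -E 'force|open'
python3 - <<'E'
from ang import *
shot('wrist','w28'); blobs('w28'); s=bot.read_state(); print(s['moment'], np.degrees(np.arctan2(s['tcp_rot'][1][0],s['tcp_rot'][0][0])))
E
```

```text
position: [0.5677, 0.0221, 0.1272]
opening: 0.164
w27 area 1069 box [489 221  71  50] r 0.11 0.156 centroid ang 24.08 inner 24.46 outer 24.01
w27 area 778 box [564 233  46  22] r 0.158 0.186 centroid ang 25.34 inner 25.7 outer 24.89
force: [-4.1, -4.4, 5.5]
opening: 0.162
w28 area 1055 box [488 222  72  50] r 0.11 0.156 centroid ang 25.76 inner 25.86 outer 25.7
w28 area 773 box [563 241  44  23] r 0.159 0.186 centroid ang 25.34 inner 25.58 outer 24.95
[-0.64803446  0.51625444 -0.43983445] 119.20382189200677
```

The arrow is now at 25.7° and the pointer at 25.3–25.7°. Release, rise, and move to a wide view for the final check.

```bash
python3 -m jog '[[[0,0,0],[0,0,0],0.6],[[0,0,0],[0,0,0],0.6],[[0,0,0],[0,0,0],0.6],[[0,0,0],[0,0,0],0.6],[[0,0,0],[0,0,0],0.6],[[0,0,-10],[0,0,0],0.6],[[0,0,-30],[0,0,0],0.6],[[0,0,-65],[0,0,0],0.6],[[0,0,-100],[0,0,0],0.6],[[0,0,-140],[0,0,0],0.6],[[0,0,-180],[0,0,0],0.6],[[0,0,-220],[0,0,0],0.6]]'|grep -E pos
python3 -m jog '[[[0,0,0],[0,0,0],0.6],[[0,0,0],[0,0,0],0.6],[[0,0,0],[0,0,0],0.6],[[0,0,0],[0,0,0],0.6]]'|grep pos
python3 - <<'E'
from ang import *
shot('wrist','w29'); blobs('w29'); shot('scene','sc29'); shot('side','s29')
# plates/webs check
im,p,R=load('w29'); KM=cam('wrist',p,R); g=cv2.cvtColor(im,cv2.COLOR_BGR2GRAY)
th=25.7; ax=np.array([.568,.0231])
for name,a in(('st0',53.8+152),('st1',173.8+152)):
    a=np.radians(a); X=np.array([np.cos(a),np.sin(a)]);Y=np.array([-X[1],X[0]]); C=ax+.092*X
    print(name,'web top ends px',proj(KM,[np.r_[C+s*.047*X,.122] for s in(-1,1)]).round(0).tolist())
    for x in(-.03,0,.03):
        r=np.arange(-.012,.0121,.001); uv=proj(KM,np.array([np.r_[C+X*x+Y*t,.122] for t in r])).astype(np.float32); print(' across',x,cv2.remap(g,uv[:,0][None],uv[:,1][None],1)[0].tolist())
    r=np.arange(-.06,.0601,.002); uv=proj(KM,np.array([np.r_[C+X*t,.122] for t in r])).astype(np.float32); print(' along',cv2.remap(g,uv[:,0][None],uv[:,1][None],1)[0].tolist())
E
```

```text
position: [0.5677, 0.023, 0.3491]
position: [0.5669, 0.023, 0.3447]
w29 area 343 box [416 175  40  29] r 0.111 0.155 centroid ang 25.89 inner 26.05 outer 25.88
w29 area 238 box [458 186  23  13] r 0.159 0.184 centroid ang 25.46 inner 25.65 outer 25.17
st0 web top ends px [[272.0, 189.0], [177.0, 183.0]]
 across -0.03 [79, 76, 78, 81, 77, 77, 97, 172, 198, 196, 194, 193, 189, 188, 186, 190, 177, 174, 194, 193, 191, 189, 186, 187, 187]
 across 0 [74, 79, 79, 79, 79, 78, 86, 165, 193, 192, 190, 189, 186, 186, 186, 184, 177, 181, 193, 191, 190, 188, 186, 187, 188]
 across 0.03 [88, 80, 79, 82, 79, 73, 97, 166, 191, 189, 189, 187, 186, 185, 186, 186, 167, 109, 65, 65, 97, 165, 211, 220, 218]
 along [198, 169, 168, 170, 94, 73, 74, 138, 193, 191, 190, 191, 190, 190, 190, 189, 188, 189, 189, 188, 188, 188, 188, 188, 187, 187, 188, 187, 187, 186, 186, 188, 187, 187, 186, 187, 187, 186, 187, 187, 185, 185, 187, 186, 186, 186, 186, 186, 185, 186, 186, 186, 186, 188, 136, 100, 101, 100, 101, 102, 101]
st1 web top ends px [[338.0, 231.0], [376.0, 307.0]]
 across -0.03 [187, 187, 186, 183, 185, 185, 178, 179, 188, 186, 187, 186, 183, 183, 184, 187, 169, 115, 66, 74, 103, 126, 132, 132, 130]
 across 0 [186, 186, 184, 182, 184, 185, 178, 176, 182, 184, 184, 183, 182, 180, 181, 186, 165, 102, 68, 77, 110, 130, 132, 130, 130]
 across 0.03 [92, 21, 13, 15, 18, 20, 18, 16, 21, 21, 21, 16, 15, 14, 22, 22, 17, 13, 10, 11, 9, 12, 13, 16, 12]
 along [156, 83, 78, 78, 79, 80, 82, 149, 186, 186, 186, 185, 184, 183, 184, 183, 183, 184, 183, 183, 183, 183, 183, 182, 182, 182, 182, 181, 181, 182, 182, 182, 180, 181, 183, 182, 181, 183, 109, 15, 22, 19, 16, 20, 17, 15, 16, 15, 16, 18, 22, 17, 21, 18, 21, 19, 20, 18, 21, 14, 18]
```

Run:
```python
from h import *
for n,c in(('sc29','scene'),('s29','side'),('sc6','scene')):
    im,_,_=load(n); print(n,[o[1:] for o in plates(im,cam(c))][:4])
im,p,R=load('w29'); KM=cam('wrist',p,R); g=cv2.cvtColor(im,cv2.COLOR_BGR2GRAY); ax=np.array([.568,.0231])
for a in(205.8,325.8):
    a=np.radians(a); X=np.array([np.cos(a),np.sin(a)]);Y=np.array([-X[1],X[0]]); C=ax+.092*X
    for x in(-.01,.01):
        r=np.arange(-.04,.0401,.002); uv=proj(KM,np.array([np.r_[C+X*x+Y*t,.072] for t in r])).astype(np.float32); print(round(np.degrees(a)),x,cv2.remap(g,uv[:,0][None],uv[:,1][None],1)[0].tolist())
s=bot.read_state(); print(s['time_s'],s['force']); bot.hand_in()
```

```text
sc29 [(605.8, 123.4, -5.6, 74.5, 57.8), (604.3, 121.7, -8.8, 74.5, 57.2), (765.8, 804.0, -14.4, 67.4, 64.4)]
s29 []
sc6 [(765.2, 805.5, 53.7, 68.2, 64.3), (764.8, 805.0, 53.7, 66.9, 64.3)]
206 -0.01 [211, 211, 211, 211, 202, 133, 195, 178, 177, 178, 185, 195, 194, 193, 178, 172, 176, 163, 77, 79, 79, 74, 177, 193, 191, 187, 187, 177, 193, 191, 187, 187, 187, 189, 190, 197, 218, 216, 216, 216, 217]
206 0.01 [211, 211, 211, 212, 193, 129, 181, 179, 179, 180, 179, 179, 190, 193, 188, 174, 176, 168, 75, 79, 79, 76, 174, 191, 189, 186, 186, 178, 193, 190, 187, 188, 186, 188, 187, 193, 218, 217, 218, 217, 217]
326 -0.01 [217, 216, 217, 218, 218, 191, 185, 183, 183, 183, 182, 185, 187, 184, 182, 168, 187, 186, 184, 183, 179, 80, 82, 122, 134, 130, 132, 174, 186, 186, 188, 189, 187, 186, 189, 176, 203, 218, 218, 217, 217]
326 0.01 [217, 217, 217, 217, 218, 200, 184, 185, 182, 182, 183, 184, 186, 182, 184, 177, 184, 185, 182, 181, 176, 82, 80, 127, 131, 128, 129, 161, 186, 185, 185, 186, 186, 184, 185, 144, 193, 217, 218, 217, 217]
63.3667 [0.33475315 0.39560458 0.00163002]
the job is handed in; nothing more can be done
```

The job is handed in at 63 s. Both base plates found (I saw no third) lie flat at stations 0 and 1, each with a web plate standing on it. Two spare webs are left in the rack. I then turned the table about 152° by the T-handle and released it.

**Last checks (wrist picture from above, after release):**
- **Arrow:** at about 25.9°, with the pointer tip at about 25.65° and the middle of the visible brass at about 25.5°. The error is roughly 0.2–0.4°.
- **Webs:** both tops run straight along their station axes. They are about 0.5 mm off across. The station 0 web is centred within 1 mm lengthwise. The outer end of the station 1 web was hidden by the gripper, so I only checked its inner end (within 1 mm).
- **Bases:** both show about 60 mm wide, about centred. All four parts met their support at the expected height.
- **Loose plates:** the final scene search flagged plate-sized patches on the turntable's own area and one about 0.8 m to the left, where the white flask stands. I took both as false matches.

**What did not go as expected:**
- **Finger length:** the finger ends lie about 33 mm behind the stated tool point. The first grasps of base 1 closed above it without moving it, and I allowed for the offset from then on.
- **Handle grip:** slack in the grip swallowed the first 1.5° turn correction. I regripped and finished by camera.
- **Spare webs:** I did not photograph the rack again after drawing the second web.

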